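Put the bentwood maker's hand planes away in the slide-cover plane box

TASK

Put the wooden hand planes away in their box: slide the box's cover all the way back, lay every plane that is on the bench sole down in its row, the large ones in the wide channel and the small ones in the narrow channel, flat between the strips and not on top of one another, and then slide the cover fully shut. Work the cover without slamming it, and leave the bentwood box, the tape dispenser and the awl as they are.

Things in the scene. Friction and masses are not known exactly. Their poses are not given: they have to be found in the camera images.
- cover (a joint): The flat cover of the plane box on its slide: 0 = fully shut over the front compartment, 0.178 m = all the way back over the decked rear half; it starts 0 to 0.06 open. It moves along the box's +x axis (away from its front wall), needs about 3 N and stays where it is left. Board 192 mm (along the slide) x 296 mm x 8 mm, its top 58 mm above the bench; when all the way back its front edge lies 82 mm behind the middle of the compartment, over the compartment's rear wall.
- cover_grip (a point): Centre of the pull strip on the cover, a wooden bar 110 mm long across the slide, 16 mm thick along the slide and 22 mm high, standing on the cover near its front edge (this point is 69 mm above the bench, the strip's top 80 mm). Moves with the cover; axes parallel to the box's: +x is the opening direction, z up. The box (fixed, 390 mm deep, 324 mm wide) may stand at some yaw.
- till_inside (a point): Middle of the front compartment's bottom, 6 mm above the bench; +x points to the box's rear (the opening direction), y along the rows. The compartment is 176 mm (x) by 300 mm (y); its front wall is 49 mm high, the side walls and rails 62 mm, the deck behind it 48 mm (all above the bench). Two rows lie in it, front and rear, 38 mm either side of the middle.
- wide_row (a point): Middle of the floor (10 mm above the bench) of the wide channel, for the large planes. The channel runs along this point's y axis, 300 mm long from side wall to side wall (room for three large planes end to end), 50 mm wide (x) between two flat strips that rise 7 mm above its floor. From start to start it is either the front or the rear row.
- narrow_row (a point): Middle of the floor (10 mm above the bench) of the narrow channel, for the small planes: same as the wide one, 300 mm long along y, but 38 mm wide (x) between its strips, which rise 7 mm above the floor.
- large1_mid (a point): Centre of a large wooden hand plane's block (13.5 mm above its sole): block 90 mm long (x) x 42 mm wide (y) x 27 mm high (z), with a steel iron slanting out of its top, up to 36 mm above the sole and only 30 mm wide. z points up when it stands on its sole. 0.10 to 0.19 kg. May be absent (None).
- large2_mid (a point): Centre of a large wooden hand plane's block (13.5 mm above its sole): block 90 mm long (x) x 42 mm wide (y) x 27 mm high (z), with a steel iron slanting out of its top, up to 36 mm above the sole and only 30 mm wide. z points up when it stands on its sole. 0.10 to 0.19 kg. May be absent (None).
- large3_mid (a point): Centre of a large wooden hand plane's block (13.5 mm above its sole): block 90 mm long (x) x 42 mm wide (y) x 27 mm high (z), with a steel iron slanting out of its top, up to 36 mm above the sole and only 30 mm wide. z points up when it stands on its sole. 0.10 to 0.19 kg. May be absent (None).
- small1_mid (a point): Centre of a small wooden hand plane's block (11 mm above its sole): the same plane in small, block 66 mm long (x) x 30 mm wide (y) x 22 mm high (z), its iron up to 30 mm above the sole and 21 mm wide. z points up when it stands on its sole. 0.05 to 0.10 kg. May be absent (None).
- small2_mid (a point): Centre of a small wooden hand plane's block (11 mm above its sole): the same plane in small, block 66 mm long (x) x 30 mm wide (y) x 22 mm high (z), its iron up to 30 mm above the sole and 21 mm wide. z points up when it stands on its sole. 0.05 to 0.10 kg. May be absent (None).
- small3_mid (a point): Centre of a small wooden hand plane's block (11 mm above its sole): the same plane in small, block 66 mm long (x) x 30 mm wide (y) x 22 mm high (z), its iron up to 30 mm above the sole and 21 mm wide. z points up when it stands on its sole. 0.05 to 0.10 kg. May be absent (None).
- bento: Bystander: finished round bentwood box with its lid on, 122 mm across, 75 mm high; origin under its centre.
- tape: Bystander: blue tape dispenser, about 75 x 24 x 60 mm; origin under its centre.
- awl: Bystander: awl lying flat, wooden handle 85 mm and steel point 50 mm (along its +x), 26 mm high; origin under the joint of handle and point.
Mind the look-alikes: they are no part of the job. What is shaped like the part that bears large2_mid but red, turquoise or yellow is not meant.

How it is judged:
By the outcome, as a careful person would: the job done as asked, in the order asked, and still so for the second after the job is handed in, with the robot touching nothing.
Of large1, small1, large2, small2, large3, small3 only 4 to 6 are there at a start; the rules pass over those that are not, and their reading is None.
At some moment in a run one of large1, small1, large2, small2, large3, small3 may be knocked a few centimetres aside while the robot is not near it.
Once in a run the grip may slacken for a moment while it holds something.
It also fails if it takes over 210 s, if anything falls off the work surface, if the arm or the gripper's body presses on something with over 40 N, if the wrist force passes 120 N, or if a joint passes its speed limit or range.

ROBOT

A 6-joint arm with a two-finger parallel gripper is mounted at the origin on the work surface. World frame = base frame: x ahead of the robot, y to its left, z up, the work surface at z = 0. Lengths are in m, angles in rad, forces in N, time in s.
With the tool pointing down it reaches from about 0.275 to 1 m from the base axis. Payload 8.4 kg.
Tool frame: the origin (TCP) lies at the very end of the fingers, on their centre line; the grasp point (between the pads) lies 19 mm behind it; z points along the fingers, y is the line along which they close (so a half turn about z gives the same grasp; the last joint's range is limited). The gripper opens to 85 mm and grips with 20 to 120 N. Pads are 22 mm wide; open, the fingers measure 114 mm over their backs; the gripper's body (76 mm by 85 mm) begins 54 mm behind the grasp point. The pads swing forward as they close: fully open they stand 13 mm farther back than shut.
Start: joints at [1.137, 0.353, 1.633, -0, 1.155, -0.002], TCP at [0.262, 0.568, 0.231] pointing down, gripper open.
Joint ranges: [-2.63, 2.63], [-0.92, 2.1], [0.06, 2.66], [-1.3, 4.44], [0, 2.69], [-3.02, 3.02]. Speed limits (rad/s): [2.22, 2.22, 2.79, 3.14, 3.14, 3.14].

INTERFACE

Orientations are given as a unit quaternion [x, y, z, w].
In Python, from plant import r gives the robot as it stands.
- The arm moves only by the tool play_rows, never from a script. Its argument "targets" is a list of rows, each a list of 3 entries, a list of its own where there are three numbers: the shift along the world's x, y, z normalised to -1 to 1, where 1 is 0.4 m, then the turn, a rotation vector about the world's x, y, z normalised to -1 to 1, where 1 is pi rad, then the closure, from -1 (fully open) to 1 (shut), so that 0 is half open. In form: [[[dx, dy, dz], [wx, wy, wz], jaw], ...]. A call has 1 to 12 rows; each row is the pose to reach, as a shift and turn from the pose commanded when the call began, turning the shorter way round; what a row does not reach only later rows make up. A row lasts 1/12 s, in which the tool goes at most 41.7 mm and 7.16 degrees, less where a joint would pass 70% of its speed; a pose out of reach is approached as far as the arm can. A call with a number of a shift or a turn outside -1 to 1 is refused whole. A call with a gripper value outside its range is refused whole. The fingers move at their own pace and stop on an object; "grip_force" is the grip in N (left out, the last holds). Time passes only in rows, so rows that repeat a pose let the fingers close. It gives the time, the measured TCP pose, the force, the opening and the grip force at its end, in the units of the state.
- r.state(): the state, without advancing time (a new reading comes with each control period).
- r.read_camera(name): name is "scene" or "side" or "wrist"; returns (picture, depth): 480x640x3 uint8, blue, green, red; 480x640 float32, m along the optical axis (not along the pixel's ray), 0 where there is no reading.
- r.camera_params(name): a dict with "fx", "fy", "cx", "cy" (pixels), "rvec" (rotation vector, rad) and "tvec" (3), from world to camera coordinates, as OpenCV has them. Camera axes: x right, y down, z forward; pixel columns grow to the right and rows downward; lengths in m; the calibration is good to about 2 mm. A picture is of the moment at which its call begins: read the wrist's pose just before it. camera_params takes no time and is no camera call; for the wrist camera it gives the pose at the moment of the call.
- r.sign_off(): hands the job in; it is judged then, once.
The state is a dict: "time_s": time; "joint_positions": joint angles; "joint_velocities": joint speeds; "effort": joint torques, N m; "position": TCP position; "ee_rot": TCP orientation; "wrist_force": force on the tool from outside, world axes, zero at the start; "torque": the same for the moment, N m; "opening": finger opening in m; "grip_force": force on a finger pad.
Only numpy, scipy, OpenCV 4.12 (cv2) and the standard library are available. Lean on these libraries where they do the work, as an engineer would, in place of code of your own. Each camera call takes 0.05 s, during which the arm holds its last target. There are 200 camera calls.

## Working session

There is one attempt and no reset: what is moved stays moved. The work goes in short steps, Python scripts to look and compute and a tool call to move; the robot and the scene stay as the last step left them, time stands still between calls to the robot, and variables do not carry over. Pictures are saved under pics/ and viewed, at most 14 in all, crops included, and the job is handed in when it is done.

Besides the shell and the picture viewer there is one more tool, called in YAML: its name, and indented under it one key for each argument. play_rows: Moves the arm, as the interface text tells. Scaled input: -1 to 1 covers 0.4 m each way for a shift and pi rad each way for a turn. Its arguments: {"type":"object","properties":{"targets":{"type":"array"},"grip_force":{"type":"number"}},"required":["targets"]}

```bash
ls; mkdir -p pics
cat > h.py <<'E'
import numpy as np,cv2
from plant import r
def cam(n):
    p=r.camera_params(n); R=cv2.Rodrigues(np.array(p['rvec'],float))[0]; return p,R,np.array(p['tvec'],float).ravel()
def ray(n,u,v,z,c=None):
    p,R,t=c or cam(n); d=R.T@np.array([(u-p['cx'])/p['fx'],(v-p['cy'])/p['fy'],1]); o=-R.T@t
    return o+d*(z-o[2])/d[2]
def proj(n,P,c=None):
    p,R,t=c or cam(n); q=R@np.array(P,float)+t; return np.array([p['fx']*q[0]/q[2]+p['cx'],p['fy']*q[1]/q[2]+p['cy']])
def cloud(n,D,c=None):
    p,R,t=c or cam(n); v,u=np.mgrid[:480,:640]; 
    q=np.stack([(u-p['cx'])/p['fx']*D,(v-p['cy'])/p['fy']*D,D],-1)
    return (q-t)@R
E
python3 - <<'E'
from h import *
for n in ['scene','side']:
    I,D=r.read_camera(n); cv2.imwrite(f'pics/{n}0.png',I); np.save(f'{n}0.npy',D)
    p,R,t=cam(n); print(n,p['fx'],-R.T@t,R[2])
print(r.state())
E
```

```text
pics
scene 603.6934275319928 [ 1.03989348 -1.0263489   0.80326665] [-0.41089891  0.70466514 -0.57845408]
side 459.76134761809425 [0.36650658 0.44287031 0.72615283] [ 0.18974775 -0.63674172 -0.74736589]
{'time_s': 0.1, 'joint_positions': array([ 1.13660170e+00,  3.53593720e-01,  1.63403958e+00,  9.84136062e-06,
        1.15522357e+00, -2.41127398e-03]), 'joint_velocities': array([-0.00138298, -0.00221107, -0.00235379,  0.0008013 , -0.00037142,
       -0.00031443]), 'effort': array([-1.95927401e-03, -6.06358051e+01, -3.42817712e+01, -1.40819288e-04,
        3.99492244e-03, -2.45560466e-05]), 'position': array([0.26138202, 0.56725135, 0.23063614]), 'ee_rot': array([ 2.14220391e-01,  9.76785147e-01, -6.16132829e-04, -1.41291802e-04]), 'wrist_force': array([-0.67518465, -0.27301591,  0.71578697]), 'torque': array([0.02729797, 0.03573989, 0.01367936]), 'grip_force': 0.0, 'opening': 0.08542637797030343}
```

View pics/scene0.png

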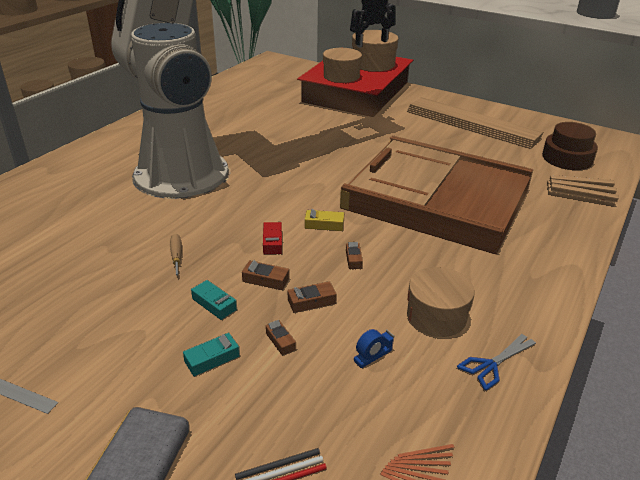

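View pics/side0.png

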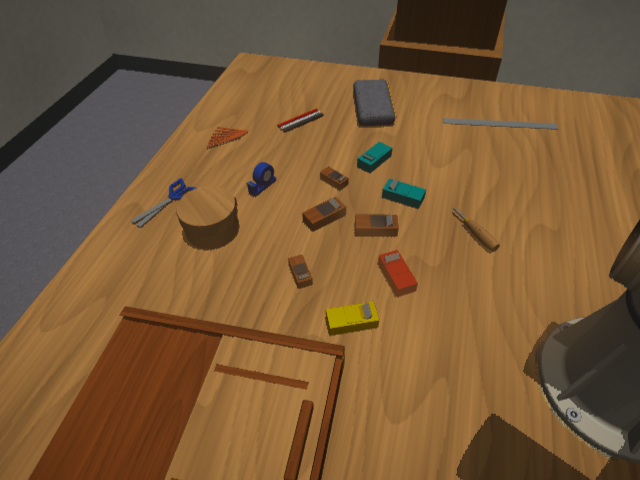

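Scene picture: candidates are the brown large planes at (266,275) and (312,296), and the brown small ones at (354,254) and (281,336). The look-alikes are red (272,237), yellow (325,219) and turquoise (214,299) and (211,353), all to be left alone. The box's pull strip is at (381,158), bento at (440,300), tape at (374,347), awl at (177,255). I choose the four brown ones and check them in a close crop.

```bash
cat > m.py <<'E'
from h import *
def fit(n,I,D,u,v,half=36,zlo=.008,zhi=.05,c=None):
    P=cloud(n,D,c); hsv=cv2.cvtColor(I,cv2.COLOR_BGR2HSV)
    m=(D>0)&(P[...,2]>zlo)&(P[...,2]<zhi)
    w=np.zeros_like(m); w[max(0,v-half):v+half,max(0,u-half):u+half]=1; m&=w
    k,l=cv2.connectedComponents(m.astype(np.uint8)); 
    s=l[v,u]; m=l==s
    Q=P[m]; zt=np.percentile(Q[:,2],85)
    (cx,cy),(a,b),ang=cv2.minAreaRect(Q[:,:2].astype(np.float32))
    if a<b: a,b,ang=b,a,ang+90
    return s,m.sum(),np.round([cx,cy,a,b,(ang+90)%180-90,Q[:,2].max(),zt],4)
E
python3 - <<'E'
from m import *
n='scene'; I=cv2.imread('pics/scene0.png'); D=np.load('scene0.npy')
for u,v in [(266,275),(312,296),(354,254),(281,336)]: print(u,v,*fit(n,I,D,u,v))
Is=cv2.imread('pics/side0.png'); Ds=np.load('side0.npy')
for u,v in [(376,226),(323,214),(300,271),(334,178),(352,318),(397,272)]: print(u,v,*fit('side',Is,Ds,u,v))
# strip
for nm,d in (('scene',D),('side',Ds)):
    P=cloud(nm,d); m=(d>0)&(P[...,2]>.068)&(P[...,2]<.09)
    v,u=np.where(m); 
    k,l,st,ce=cv2.connectedComponentsWithStats(m.astype(np.uint8))
    for i in range(1,k):
        if st[i,4]>60:
            Q=P[l==i]; print(nm,ce[i],st[i,4],cv2.minAreaRect(Q[:,:2].astype(np.float32)),Q[:,2].max())
cv2.imwrite('pics/c.png',cv2.resize(I[200:380,160:400],None,fx=3.2,fy=3.2,interpolation=2))
E
```

```text
266 275 2 880 [ 0.4512 -0.2459  0.0908  0.0468 12.5327  0.0377  0.0293]
312 296 2 973 [ 5.68000e-01 -2.53300e-01  9.06000e-02  4.76000e-02  5.09568e+01
  3.79000e-02  2.92000e-02]
354 254 4 349 [ 5.72900e-01 -8.79000e-02  7.29000e-02  3.11000e-02 -5.55826e+01
  3.06000e-02  2.45000e-02]
281 336 2 579 [ 5.769e-01 -3.768e-01  6.960e-02  3.150e-02 -2.808e+01  3.160e-02
  2.430e-02]
376 226 3 844 [ 0.4482 -0.2446  0.0909  0.0457 14.706   0.0368  0.0284]
323 214 2 789 [ 5.65500e-01 -2.51400e-01  9.16000e-02  4.52000e-02  4.93037e+01
  3.62000e-02  2.82000e-02]
300 271 1 481 [ 5.69900e-01 -8.55000e-02  6.77000e-02  3.01000e-02 -5.47008e+01
  3.05000e-02  2.32000e-02]
334 178 2 338 [ 5.7560e-01 -3.7520e-01  6.7500e-02  3.2800e-02 -2.7264e+01  2.9900e-02
  2.3200e-02]
352 318 1 1260 [ 4.46600e-01 -4.30000e-03  9.01000e-02  4.38000e-02  2.56362e+01
  3.66000e-02  2.84000e-02]
397 272 1 1013 [ 3.84200e-01 -1.27900e-01  9.20000e-02  4.33000e-02 -5.51148e+01
  3.63000e-02  2.85000e-02]
scene [56.73501577 17.2555205 ] 317 ((-1.190229058265686, 0.6341075897216797), (0.037658460438251495, 0.6068478
[... 1162 characters left out ...]
0.9219771027565002) 0.07962605828420635
side [475.36723164   2.08474576] 354 ((0.35093849897384644, -1.336683750152588), (0.28790393471717834, 0.02437950298190117), 1.8296536207199097) 0.08932369697148373
side [205.62563841 206.69867211] 1958 ((0.7925068140029907, -0.15715767443180084), (0.12069240212440491, 0.12071509659290314), 82.71745300292969) 0.07839628123517303
side [600.87967183 373.79671832] 1097 ((0.06918440759181976, 0.024859711527824402), (0.05647555738687515, 0.15285687148571014), 26.38736343383789) 0.089959153106512
side [298.62148594 440.80421687] 996 ((0.4665397107601166, 0.24187949299812317), (0.016567736864089966, 0.10855303704738617), 3.202927589416504) 0.08296124487772782
```

View pics/c.png

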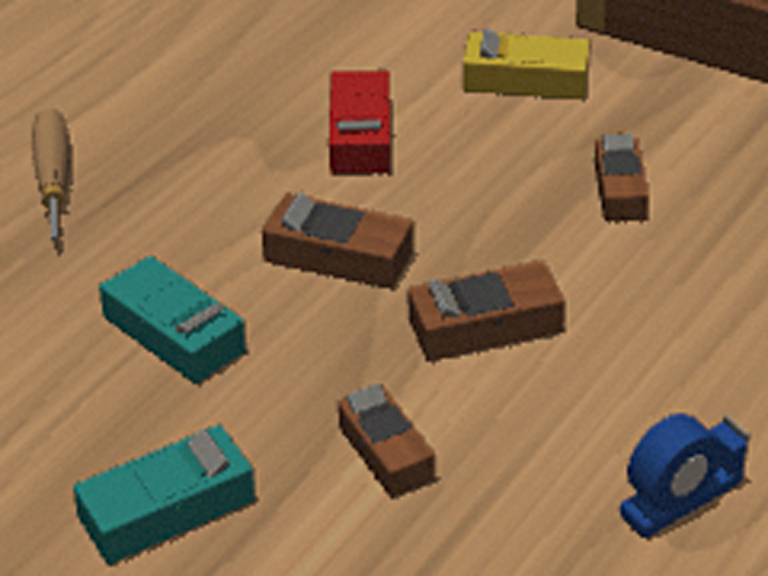

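Crop shows two brown large planes (300,235; 485,310 in the crop) and two brown small ones (620,175; 385,440), all on their soles. The coloured ones are excluded. Now the box frame.

Run:
```python
from m import *
a=np.radians(3.3); ex=np.array([np.cos(a),np.sin(a)]); ey=np.array([-ex[1],ex[0]]); S=np.array([.4675,.242])
for nm in ('scene','side'):
    D=np.load(nm+'0.npy'); P=cloud(nm,D); q=P[...,:2]-S; X=q@ex; Y=q@ey; Z=P[...,2]
    ok=(D>0)&(abs(X)<.45)&(abs(Y)<.25)
    # height profile along x at |Y|<.04 ; along y at X in .05...1
    for lab,A,B,lo,hi in (('x',X,Y,-.08,.40),('y',Y,X-.08,-.2,.2)):
        s=ok&(abs(B)<.03); print(nm,lab,' '.join(f'{b*1000:.0f}:{1000*np.median(Z[s&(A>=b)&(A<b+.006)]):.0f}' for b in np.arange(lo,hi,.006) if (s&(A>=b)&(A<b+.006)).sum()>2))
    # wall yaw: outer edges of high points z .055-.068 far side
    m=ok&(Z>.0595)&(Z<.068)&(abs(Y)>.13); 
    for sg in (-1,1):
        Q=P[m&(Y*sg>0)][:,:2]
        if len(Q)>50: print('rail',sg,cv2.minAreaRect(Q.astype(np.float32)),cv2.fitLine(Q.astype(np.float32),cv2.DIST_HUBER,0,.01,.01).ravel())
```

```text
scene x -80:0 -74:0 -68:2 -38:48 -32:50 -26:59 -8:80 -2:81 4:70 10:59 16:59 22:58 28:59 34:59 40:58 46:58 52:59 58:58 64:59 70:58 76:58 82:58 88:59 94:58 100:58 106:59 112:59 118:58 124:59 130:59 136:58 142:58 148:59 154:58 160:59 166:50 172:48 178:48 184:49 190:48 196:48 202:48 208:49 214:48 220:48 226:49 232:48 238:48 244:48 250:48 256:48 262:48 268:48 274:48 280:48 286:49 292:48 298:48 304:49 310:49 316:48 322:48 328:48 334:48 340:49 346:47 352:26 358:1 364:0 370:0 376:0 382:0 388:0 394:0
scene y -200:1 -194:0 -188:1 -182:0 -176:1 -170:3 -164:33 -158:39 -152:62 -146:61 -140:60 -134:59 -128:58 -122:58 -116:58 -110:59 -104:58 -98:59 -92:59 -86:59 -80:59 -74:58 -68:58 -62:58 -56:58 -50:58 -44:58 -38:58 -32:59 -26:58 -20:59 -14:58 -8:58 -2:58 4:59 10:58 16:59 22:58 28:59 34:58 40:59 46:59 52:59 58:58 64:58 70:58 76:59 82:58 88:59 94:59 100:59 106:59 112:58 118:58 124:59 130:58 136:59 142:60 148:61 154:62 160:62
rail -1 ((0.4472008943557739, 0.07315939664840698), (0.7698562741279602, 0.07995061576366425), 9.411170959472656) [0.9953926  0.0958829  0.61733454 0.09668586]
rail 1 ((0.61913
[... 403 characters left out ...]
154:58 160:58 166:48 172:48 178:48 184:48 190:48 196:48 202:48 208:47 214:48 220:47 226:48 232:48 238:47 244:47 250:47 256:48 262:47 268:47 274:48 280:48 286:48 292:47 298:48 304:48 310:48 316:47 322:47 328:47 334:47 340:47 346:47 352:47 382:-0 388:-1 394:-0
side y -200:0 -164:61 -158:61 -152:61 -146:59 -140:58 -134:57 -128:57 -122:58 -116:57 -110:58 -104:57 -98:57 -92:58 -86:58 -80:58 -74:58 -68:58 -62:58 -56:58 -50:58 -44:58 -38:57 -32:58 -26:58 -20:58 -14:58 -8:58 -2:58 4:57 10:58 16:58 22:57 28:58 34:57 40:57 46:58 52:58 58:58 64:58
rail -1 ((0.431188702583313, 0.05198955535888672), (0.8038157820701599, 0.11251169443130493), 4.23266077041626) [0.9972397  0.07424939 0.4621871  0.08676602]
```

play_rows:
  targets:
    - [[0.515,-0.815,-0.25],[0,0,-0.344],-1]
    - [[0.515,-0.815,-0.25],[0,0,-0.344],-1]
    - [[0.515,-0.815,-0.25],[0,0,-0.344],-1]
    - [[0.515,-0.815,-0.25],[0,0,-0.344],-1]
    - [[0.515,-0.815,-0.25],[0,0,-0.344],-1]
    - [[0.515,-0.815,-0.25],[0,0,-0.344],-1]
    - [[0.515,-0.815,-0.25],[0,0,-0.344],-1]
    - [[0.515,-0.815,-0.25],[0,0,-0.344],-1]
    - [[0.515,-0.815,-0.25],[0,0,-0.344],-1]
    - [[0.515,-0.815,-0.25],[0,0,-0.344],-1]
    - [[0.515,-0.815,-0.25],[0,0,-0.344],-1]
    - [[0.515,-0.815,-0.25],[0,0,-0.344],-1]
  grip_force: 30

```text
time_s: 1.1
position: [0.4677, 0.2404, 0.1307]
ee_rot: [0.687, 0.727, -0.001, -0.0]
wrist_force: [0.3, -0.5, 0.7]
opening: 0.0857
grip_force: 0.0
```

play_rows:
  targets:
    - [[0,0.004,-0.08],[0,0,0],-0.3]
    - [[0,0.004,-0.166],[0,0,0],0]
    - [[0,0.004,-0.166],[0,0,0],0.3]
    - [[0,0.004,-0.166],[0,0,0],0.6]
    - [[0,0.004,-0.166],[0,0,0],0.8]
    - [[0,0.004,-0.166],[0,0,0],0.8]
    - [[0,0.004,-0.166],[0,0,0],0.8]
    - [[0,0.004,-0.166],[0,0,0],0.8]
    - [[0,0.004,-0.166],[0,0,0],0.8]

```text
time_s: 1.85
position: [0.4685, 0.2443, 0.0667]
ee_rot: [0.686, 0.727, 0.002, 0.0]
wrist_force: [-2.7, 3.3, 7.8]
opening: 0.0153
grip_force: 33.2
```

play_rows:
  targets:
    - [[0.01,0.002,0.004],[0,0,0],0.85]
    - [[0.03,0.002,0.004],[0,0,0],0.85]
    - [[0.055,0.003,0.004],[0,0,0],0.85]
    - [[0.08,0.005,0.004],[0,0,0],0.85]
    - [[0.105,0.006,0.004],[0,0,0],0.85]
    - [[0.13,0.008,0.004],[0,0,0],0.85]
    - [[0.155,0.009,0.004],[0,0,0],0.85]
    - [[0.18,0.011,0.004],[0,0,0],0.85]
    - [[0.205,0.012,0.004],[0,0,0],0.85]
    - [[0.23,0.014,0.004],[0,0,0],0.85]
    - [[0.255,0.015,0.004],[0,0,0],0.85]
    - [[0.28,0.017,0.004],[0,0,0],0.85]

```text
time_s: 2.85
position: [0.5791, 0.2506, 0.0668]
ee_rot: [0.686, 0.727, -0.0, -0.001]
wrist_force: [-2.6, 4.2, -3.3]
opening: 0.0147
grip_force: 32.1
```

play_rows:
  targets:
    - [[0.02,0.001,0],[0,0,0],0.85]
    - [[0.04,0.002,0],[0,0,0],0.85]
    - [[0.055,0.003,0],[0,0,0],0.85]
    - [[0.07,0.004,0],[0,0,0],0.85]
    - [[0.085,0.005,0],[0,0,0],0.85]
    - [[0.1,0.006,0],[0,0,0],0.85]
    - [[0.11,0.006,0],[0,0,0],0.85]
    - [[0.12,0.007,0],[0,0,0],0.85]
    - [[0.13,0.008,0],[0,0,0],0.85]
    - [[0.135,0.008,0],[0,0,0],0.85]
    - [[0.14,0.008,0],[0,0,0],0.85]
    - [[0.145,0.009,0],[0,0,0],0.85]

```text
time_s: 3.85
position: [0.6376, 0.254, 0.0668]
ee_rot: [0.686, 0.727, 0.0, -0.0]
wrist_force: [-2.7, 3.5, -1.1]
opening: 0.0151
grip_force: 32.4
```

play_rows:
  targets:
    - [[0.003,0,0],[0,0,0],0.85]
    - [[0.006,0,0],[0,0,0],0.85]
    - [[0.009,0,0],[0,0,0],0.85]
    - [[0.012,0.001,0],[0,0,0],0.85]
    - [[0.014,0.001,0],[0,0,0],0.85]
    - [[0.016,0.001,0],[0,0,0],0.85]
    - [[0.018,0.001,0],[0,0,0],0.85]
    - [[0.02,0.001,0],[0,0,0],0.85]
    - [[0.02,0.001,0],[0,0,0],0.85]

```text
time_s: 4.6
position: [0.6389, 0.254, 0.0667]
ee_rot: [0.686, 0.727, -0.005, -0.004]
wrist_force: [-28.8, 4.2, 18.9]
opening: 0.0149
grip_force: 34.8
```

play_rows:
  targets:
    - [[-0.014,0,0.003],[0,0,0],0.85]
    - [[-0.014,0,0.003],[0,0,0],0.4]
    - [[-0.014,0,0.003],[0,0,0],0.2]
    - [[-0.014,0,0.005],[0,0,0],0]
    - [[-0.014,0,0.005],[0,0,0],0]
    - [[-0.014,0,0.08],[0,0,0],0]
    - [[-0.014,0,0.17],[0,0,0],0]
    - [[-0.014,0,0.25],[0,0,0],0]
    - [[-0.04,-0.09,0.25],[0,0,0.04],-0.4]
    - [[-0.06,-0.19,0.25],[0,0,0.08],-0.4]
    - [[-0.08,-0.28,0.25],[0,0,0.12],-0.4]
    - [[-0.1,-0.38,0.25],[0,0,0.15],-0.4]

```text
time_s: 5.6
position: [0.6058, 0.1008, 0.1673]
ee_rot: [0.494, 0.869, 0.0, 0.001]
wrist_force: [0.5, -0.4, -0.1]
opening: 0.0593
grip_force: 0.0
```

play_rows:
  targets:
    - [[-0.06,-0.475,0],[0,0,0.027],-0.4]
    - [[-0.06,-0.475,0],[0,0,0.027],-0.4]
    - [[-0.06,-0.475,0],[0,0,0.027],-0.4]
    - [[-0.06,-0.475,0],[0,0,0.027],-0.4]
    - [[-0.06,-0.475,0],[0,0,0.027],-0.4]
    - [[-0.06,-0.475,0],[0,0,0.027],-0.4]
    - [[-0.06,-0.475,0],[0,0,0.027],-0.4]

```text
time_s: 6.18
position: [0.5819, -0.0898, 0.1669]
ee_rot: [0.462, 0.887, 0.0, 0.001]
wrist_force: [0.0, -0.1, 1.3]
opening: 0.0597
grip_force: 0.0
```

Run:
```python
from m import *
print(r.state()['position'],r.state()['opening'])
for n in ['scene','side']:
    I,D=r.read_camera(n); cv2.imwrite(f'pics/{n}1.png',I); np.save(f'{n}1.npy',D)
n='wrist';c=cam(n);I,D=r.read_camera(n); cv2.imwrite('pics/wrist1.png',I); np.save('wrist1.npy',D);np.save('wc1.npy',np.array(c,dtype=object),allow_pickle=True)
A=cv2.imread('pics/scene1.png'); B=cv2.imread('pics/side1.png')
o=np.zeros((480,800,3),np.uint8); o[:,:480]=cv2.resize(A[110:310,280:480+0][:, :200],(480,480)); o[:240,480:]=cv2.resize(I,(320,240)); o[240:,480:]=cv2.resize(B,(320,240))
cv2.imwrite('pics/m1.png',o)
```

```text
[ 0.58185274 -0.08975798  0.16693864] 0.0597142489729056
```

View pics/m1.png

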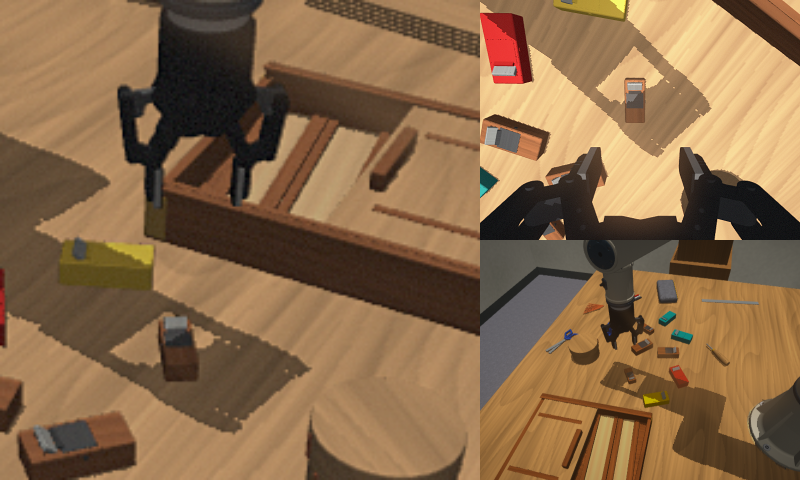

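Composite: the small plane is under the gripper at (178,345). The box is open with two pale channels visible at (265,165) and (325,165). Measure the channels and refine the plane.

Run:
```python
from m import *
a=np.radians(3.4); ex=np.array([np.cos(a),np.sin(a)]); ey=np.array([-ex[1],ex[0]]); S=np.array([.529,.2456])
for nm in ('scene','side'):
    D=np.load(nm+'1.npy'); P=cloud(nm,D); q=P[...,:2]-S; X=q@ex; Y=q@ey; Z=P[...,2]
    ok=(D>0)&(abs(X)<.12)&(Y<.14)&(Y>-.14)&(Z<.1)&(Z>-.01)
    print(nm,' '.join(f'{b*1000:.0f}:{1000*np.median(Z[ok&(A>=b)&(A<b+.004)]):.1f}' for A in [X] for b in np.arange(-.1,.12,.004) if (ok&(A>=b)&(A<b+.004)).sum()>4))
    okk=(D>0)&(abs(X)<.03)&(abs(Y)<.18)
    print(' y',' '.join(f'{b*1000:.0f}:{1000*np.median(Z[okk&(A>=b)&(A<b+.004)]):.0f}' for A in [Y] for b in list(np.arange(-.176,-.12,.004))+list(np.arange(.12,.176,.004)) if (okk&(A>=b)&(A<b+.004)).sum()>2))
B=cv2.imread('pics/side1.png');
print(fit('side',B,np.load('side1.npy'),300,271),fit('scene',cv2.imread('pics/scene1.png'),np.load('scene1.npy'),354,254))
p=cam('side')
```

```text
scene -96:49.7 -92:50.1 -88:30.2 -84:27.5 -80:7.8 -76:14.0 -72:17.8 -68:17.3 -64:18.8 -60:18.1 -56:16.2 -52:12.2 -48:10.9 -44:10.4 -40:10.3 -36:10.1 -32:10.8 -28:11.0 -24:12.0 -20:15.3 -16:17.5 -12:17.4 -8:17.3 -4:17.5 0:17.7 4:17.3 8:16.4 12:13.9 16:11.8 20:10.8 24:10.8 28:10.9 32:10.9 36:10.5 40:10.6 44:10.4 48:10.5 52:10.7 56:11.2 60:16.1 64:18.0 84:58.2 88:58.5 92:58.4 96:58.7 100:60.1 104:61.6 108:69.3 112:61.1 116:60.0
 y -176:1 -172:1 -168:4 -164:34 -160:31 -156:60 -152:63 -148:62 -144:62 -140:60 120:12 124:16 128:15 132:12 136:16 140:20 144:35 148:40 152:36 156:40 160:59
side -100:19.8 -96:48.6 -92:48.6 -88:48.2 -84:5.6 -80:5.5 -76:6.0 -72:6.8 -68:15.5 -64:16.4 -60:16.5 -56:15.9 -52:12.7 -48:10.1 -44:9.7 -40:9.6 -36:9.6 -32:9.6 -28:9.5 -24:9.7 -20:10.0 -16:11.6 -12:15.5 -8:16.1 -4:16.6 0:16.2 4:16.4 8:16.4 12:16.0 16:14.9 20:10.4 24:9.8 28:9.5 32:9.6 36:9.5 40:9.6 44:9.6 48:9.5 52:9.5 56:9.6 60:9.9 64:10.8 68:15.1 72:15.6 76:15.4 80:50.9 84:56.2 88:21.7 92:57.6 96:59.9 100:75.3 104:77.9 108:77.6 112:58.8 116:57.7
 y -164:61 -160:62 -156:61 -152:31 -148:60 -144:17 -140:15 -136:14 -132:15 -128:15 -124:15
(np.int32(1), np.int64(480), array([ 5.70400e-01, -8.65000e-02,  6.84000e-02,  3.04000e-02,
       -5.46814e+01,  2.97000e-02,  2.35000e-02])) (np.int32(3), np.int64(350), array([ 5.72000e-01, -8.67000e-02,  6.99000e-02,  3.06000e-02,
       -5.55309e+01,  3.31000e-02,  2.48000e-02]))
```

play_rows:
  targets:
    - [[-0.026,0.008,-0.1],[0,0,0],-0.4]
    - [[-0.026,0.008,-0.2],[0,0,0],-0.4]
    - [[-0.026,0.008,-0.3],[0,0,0],-0.4]
    - [[-0.026,0.008,-0.36],[0,0,0],-0.4]
    - [[-0.026,0.008,-0.395],[0,0,0],-0.4]
    - [[-0.026,0.008,-0.395],[0,0,0],0]
    - [[-0.026,0.008,-0.395],[0,0,0],0.4]
    - [[-0.026,0.008,-0.395],[0,0,0],0.5]
    - [[-0.026,0.008,-0.395],[0,0,0],0.6]
    - [[-0.026,0.008,-0.395],[0,0,0],0.6]
    - [[-0.026,0.008,-0.395],[0,0,0],0.6]
  grip_force: 40

```text
time_s: 7.25
position: [0.5718, -0.0848, 0.0095]
ee_rot: [0.46, 0.888, 0.0, 0.001]
wrist_force: [-0.3, 0.1, -0.7]
opening: 0.0292
grip_force: 42.1
```

play_rows:
  targets:
    - [[0,0,0.08],[0,0,0],0.6]
    - [[0,0,0.17],[0,0,0],0.6]
    - [[0,0.06,0.26],[0,0,0],0.6]
    - [[-0.04,0.15,0.3],[0,0,-0.03],0.6]
    - [[-0.07,0.25,0.3],[0,0,-0.06],0.6]
    - [[-0.1,0.35,0.3],[0,0,-0.09],0.6]
    - [[-0.13,0.45,0.3],[0,0,-0.12],0.6]
    - [[-0.16,0.54,0.3],[0,0,-0.15],0.6]
    - [[-0.18,0.62,0.3],[0,0,-0.177],0.6]
    - [[-0.189,0.66,0.3],[0,0,-0.177],0.6]
    - [[-0.189,0.67,0.3],[0,0,-0.177],0.6]
    - [[-0.189,0.67,0.3],[0,0,-0.177],0.6]

```text
time_s: 8.25
position: [0.4956, 0.1842, 0.129]
ee_rot: [0.685, 0.728, 0.0, 0.0]
wrist_force: [0.3, -0.5, -0.2]
opening: 0.0289
grip_force: 42.1
```

Run:
```python
from m import *
s=r.state();print(s['position'],s['opening'],s['ee_rot'])
n='wrist';c=cam(n);I,D=r.read_camera(n); cv2.imwrite('pics/wrist2.png',I); np.save('wrist2.npy',D)
J=I.copy()
a=np.radians(3.4); ex=np.array([np.cos(a),np.sin(a)]); ey=np.array([-ex[1],ex[0]]); S=np.array([.5305,.2455])
for (x,z) in [(-.057,.017),(-.019,.017),(.013,.017),(.063,.017),(-.088,.049)]:
    p=[proj(n,[*(S+x*ex+y*ey),z],c) for y in (-.14,.14)]
    cv2.line(J,tuple(int(t) for t in p[0]),tuple(int(t) for t in p[1]),(0,255,0),1)
cv2.imwrite('pics/w2.png',J)
```

```text
[0.49561686 0.18422557 0.12898017] 0.028888666591031766 [6.85242593e-01 7.28314719e-01 4.40163096e-04 2.53817765e-04]
```

View pics/w2.png

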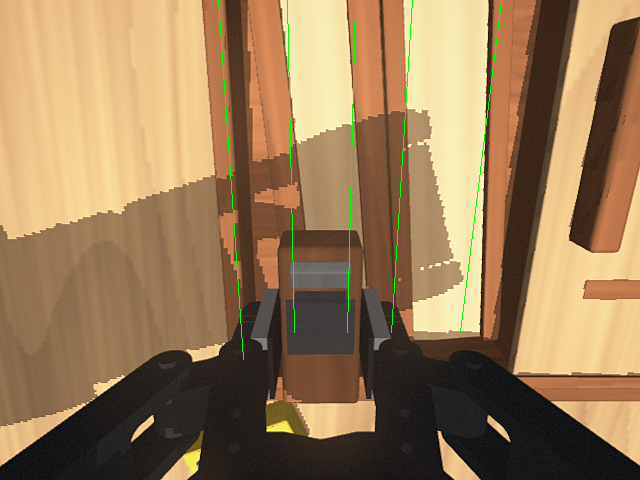

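The wrist view shows the narrow row (288–355 px) agreeing with my projected edges within 1–2 mm, with the plane held straight above it. Lower it.

play_rows:
  targets:
    - [[0.001,-0.002,-0.09],[0,0,0],0.6]
    - [[0.001,-0.002,-0.17],[0,0,0],0.6]
    - [[0.001,-0.002,-0.22],[0,0,0],0.6]
    - [[0.001,-0.002,-0.25],[0,0,0],0.6]
    - [[0.001,-0.002,-0.265],[0,0,0],0.6]
    - [[0.001,-0.002,-0.271],[0,0,0],0.6]
    - [[0.001,-0.002,-0.271],[0,0,0],0.6]

```text
time_s: 8.88
position: [0.4975, 0.1814, 0.0228]
ee_rot: [0.687, 0.727, 0.0, 0.001]
wrist_force: [-5.5, -5.7, 29.0]
opening: 0.0285
grip_force: 64.3
```

play_rows:
  targets:
    - [[0,0,0.004],[0,0,0],0.4]
    - [[0,0,0.006],[0,0,0],0.2]
    - [[0,0,0.008],[0,0,0],0]
    - [[0,0,0.01],[0,0,0],-0.05]
    - [[0,0,0.06],[0,0,0],-0.05]
    - [[0,0,0.14],[0,0,0],-0.05]
    - [[0,0,0.22],[0,0,0],-0.05]
    - [[0,-0.06,0.3],[0,0,0],-0.05]
    - [[0,-0.12,0.38],[0,0,0],-0.05]
    - [[0,-0.2,0.4],[0,0,0],-0.05]
    - [[0,-0.25,0.4],[0,0,0],-0.05]
    - [[0,-0.25,0.4],[0,0,0],-0.05]

```text
time_s: 9.88
position: [0.4962, 0.0795, 0.1811]
ee_rot: [0.687, 0.727, 0.0, 0.001]
wrist_force: [0.8, 0.2, -0.2]
opening: 0.0446
grip_force: 0.0
```

Run:
```python
from m import *
s=r.state();print(s['position'],s['opening'],s['ee_rot'])
n='wrist';c=cam(n);I,D=r.read_camera(n); cv2.imwrite('pics/wrist3.png',I); np.save('wrist3.npy',D)
P=cloud(n,D,c)
a=np.radians(3.4); ex=np.array([np.cos(a),np.sin(a)]); ey=np.array([-ex[1],ex[0]]); S=np.array([.5305,.2455])
q=P[...,:2]-S; X=q@ex;Y=q@ey;Z=P[...,2]
m=(D>0)&(abs(X)<.08)&(abs(Y)<.145)&(Z>.024)&(Z<.05)
k,l,st,ce=cv2.connectedComponentsWithStats(m.astype(np.uint8))
for i in range(1,k):
    if st[i,4]>300:
        w=l==i; print(ce[i],st[i],cv2.minAreaRect(np.stack([X[w],Y[w]],-1).astype(np.float32)))
        for y0 in np.arange(-.1,0,.01):
            for x0 in (-.05,-.045,-.04,-.035,-.03,-.025):
                t=w&(abs(X-x0)<.0025)&(abs(Y-y0)<.005)
                print(f'{1000*np.median(Z[t]):.1f}' if t.sum()>5 else '--',end=' ')
            print()
cv2.imwrite('pics/w3.png',I)
```

```text
[0.49623702 0.07952929 0.18112505] 0.04455881609131763 [6.86900042e-01 7.26751331e-01 3.09396354e-04 8.59757218e-04]
[332.67255058  65.30285601] [ 308   12   50  108 5042] ((-0.035267505794763565, -0.06424911320209503), (0.032857030630111694, 0.06615819036960602), 0.5439510941505432)
30.5 38.4 37.8 36.2 34.5 33.6 
31.4 39.1 38.0 36.8 35.3 33.8 
31.6 38.9 37.9 36.5 34.9 33.8 
32.0 38.8 37.9 36.5 35.3 33.8 
32.0 38.6 37.9 36.5 35.1 33.7 
31.8 38.4 38.0 36.9 35.3 34.0 
31.4 38.1 41.8 40.8 39.5 37.8 
32.3 37.7 36.7 35.3 33.8 33.1 
-- -- -- -- -- -- 
-- -- -- -- -- --
```

View pics/w3.png

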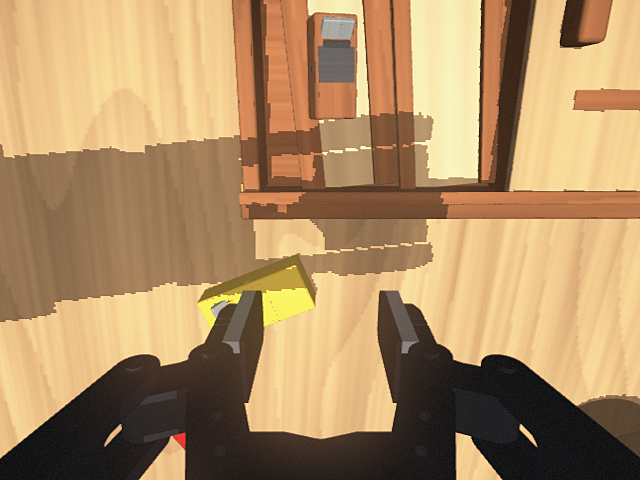

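The plane (308–357 px) leans on the front strip; the channel is really at about 320–375 px further down. I locate the channel edges by ray casting.

```bash
python3 - <<'E'
from m import *
n='wrist'; c=cam(n); I=cv2.imread('pics/wrist3.png')
a=np.radians(3.4); ex=np.array([np.cos(a),np.sin(a)]); ey=np.array([-ex[1],ex[0]]); S=np.array([.5305,.2455])
g=I.astype(int)
for v in (135,165,175): print(v,' '.join(f'{u}:{g[v,u,0]},{g[v,u,2]}' for u in range(236,520,4)))
E
python3 - <<'E'
from m import *
n='wrist'; c=cam(n); I=cv2.imread('pics/wrist3.png')
a=np.radians(3.4); ex=np.array([np.cos(a),np.sin(a)]); ey=np.array([-ex[1],ex[0]]); S=np.array([.5305,.2455])
for v in (135,165,175):
    row=cv2.GaussianBlur(I,(5,3),0)[v].astype(int); s=row[:,0]/(row[:,2]+1)  # blue/red: pale wood high
    d=np.abs(np.diff(s)); 
    for u in range(240,515):
        if d[u]==d[max(0,u-5):u+6].max() and d[u]>.03:
            print(v,u,round(d[u],2),[np.round(1000*(ray(n,u+.5,v,z,c)[:2]-S)@np.stack([ex,ey],1),1) for z in (.01,.017)])
E
```

```text
135 236:92,172 240:67,159 244:88,217 248:90,219 252:87,215 256:69,163 260:39,90 264:38,87 268:54,127 272:48,124 276:47,121 280:55,128 284:51,124 288:56,128 292:54,128 296:45,112 300:51,121 304:54,131 308:52,126 312:55,122 316:52,119 320:81,145 324:109,182 328:106,177 332:103,175 336:104,175 340:101,174 344:110,182 348:109,186 352:111,188 356:108,182 360:107,179 364:107,177 368:104,177 372:52,115 376:53,124 380:56,129 384:54,127 388:53,121 392:56,123 396:50,93 400:62,134 404:55,126 408:58,132 412:52,123 416:105,180 420:107,185 424:109,184 428:109,182 432:187,255 436:180,249 440:183,250 444:187,250 448:192,250 452:195,250 456:189,250 460:186,250 464:181,250 468:183,250 472:183,249 476:194,253 480:30,72 484:85,215 488:85,201 492:86,211 496:47,117 500:27,65 504:22,61 508:23,63 512:43,81 516:70,131
165 236:85,157 240:86,155 244:55,122 248:49,120 252:51,120 256:84,210 260:40,90 264:39,88 268:51,122 272:82,205 276:80,197 280:76,195 284:79,195 288:81,198 292:81,199 296:80,197 300:75,190 304:83,207 308:88,219 312:79,198 316:53,121 320:51,121 324:113,190 328:109,182 332:103,174 336:102,174 340
[... 1963 characters left out ...]
 427 0.05 [array([  39.2, -131.6]), array([  37.3, -130.6])]
165 478 0.12 [array([  78.7, -131.8]), array([  76. , -130.7])]
165 507 0.05 [array([ 101.2, -131.9]), array([  97.9, -130.9])]
175 241 0.05 [array([-105.5, -138.7]), array([-104.1, -137.5])]
175 323 0.06 [array([ -41.5, -139. ]), array([ -41.5, -137.8])]
175 373 0.07 [array([  -2.4, -139.2]), array([  -3.4, -138. ])]
175 396 0.03 [array([  15.5, -139.3]), array([  14.2, -138.1])]
175 414 0.06 [array([  29.6, -139.3]), array([  27.9, -138.1])]
175 428 0.05 [array([  40.5, -139.4]), array([  38.6, -138.2])]
175 478 0.12 [array([  79.6, -139.6]), array([  76.8, -138.4])]
175 505 0.04 [array([ 100.7, -139.7]), array([  97.4, -138.5])]
```

The strips turn out to be yawed relative to the box walls (channel edges drift with y). I take one higher view to fit them.

play_rows:
  targets:
    - [[0.02,0,0.1],[0,0,0],-0.05]
    - [[0.04,0,0.2],[0,0,0],-0.05]
    - [[0.06,0,0.3],[0,0,0],-0.05]
    - [[0.06,0,0.4],[0,0,0],-0.05]
    - [[0.06,0,0.45],[0,0,0],-0.05]
    - [[0.06,0,0.45],[0,0,0],-0.05]
    - [[0.06,0,0.45],[0,0,0],-0.05]

```text
time_s: 10.52
position: [0.5204, 0.0833, 0.3605]
ee_rot: [0.686, 0.728, 0.001, 0.0]
wrist_force: [-0.0, 0.3, -0.4]
opening: 0.0449
grip_force: 0.0
```

Run:
```python
from m import *
s=r.state();print(s['position'],s['ee_rot'])
n='wrist';c=cam(n);I,D=r.read_camera(n); cv2.imwrite('pics/wrist4.png',I); np.save('wrist4.npy',D)
a=np.radians(3.4); ex=np.array([np.cos(a),np.sin(a)]); ey=np.array([-ex[1],ex[0]]); S=np.array([.5305,.2455]); B=np.stack([ex,ey],1)
# scan along box x at several box y, z=.01 (floor/strip colour change), print blue/red-ratio edges
G=cv2.GaussianBlur(I,(5,5),0).astype(np.float32); R=G[...,0]/(G[...,2]+1)
for y in np.arange(-.14,.145,.02):
    xs=np.arange(-.11,.11,.001)
    uv=np.array([proj(n,[*(S+x*ex+y*ey),.0135],c) for x in xs]).astype(np.float32)
    if uv[:,1].min()<1: print(y,'out');continue
    v=cv2.remap(R,uv[None,:,0],uv[None,:,1],1)[0]; d=np.diff(v)
    print(round(y*1000),[(round(xs[i]*1000+.5),round(float(d[i]),2)) for i in range(3,len(d)-3) if abs(d[i])==abs(d[i-3:i+4]).max() and abs(d[i])>.025])
cv2.imwrite('pics/w4.png',I)
```

```text
[0.52038895 0.08332617 0.3605249 ] [6.85983797e-01 7.27616395e-01 7.05497429e-04 3.37446500e-04]
-140 [(-104, -0.05), (-40, 0.09), (-11, -0.04), (-2, -0.05), (29, 0.04), (80, -0.05), (92, 0.04)]
-120 [(-104, -0.03), (-43, 0.05), (-16, 0.03), (-4, -0.06), (28, 0.06), (78, -0.06), (92, 0.04)]
-100 [(-104, -0.05), (-44, 0.09), (-6, -0.09), (25, 0.05), (76, -0.05), (92, 0.03)]
-80 [(-104, -0.05), (-18, 0.08), (-8, -0.1), (24, 0.09), (74, -0.11), (92, 0.03)]
-60 [(-104, -0.05), (-45, 0.14), (-21, -0.11), (-10, -0.09), (22, 0.1), (72, -0.11), (92, 0.03)]
-40 [(-102, -0.05), (-44, 0.16), (-22, -0.16), (-12, -0.09), (20, 0.1), (70, -0.11), (91, 0.03)]
-20 [(-104, -0.05), (-52, 0.1), (-14, -0.1), (18, 0.1), (68, -0.1), (92, 0.04)]
0 [(-104, -0.05), (-54, 0.12), (-16, -0.09), (16, 0.11), (66, -0.12), (92, 0.04)]
20 [(-102, -0.06), (-56, 0.1), (-18, -0.09), (14, 0.1), (64, -0.11), (92, 0.05)]
0.040000000000000036 out
0.060000000000000026 out
0.08000000000000002 out
0.10000000000000003 out
0.12000000000000005 out
0.14 out
```

View pics/w4.png

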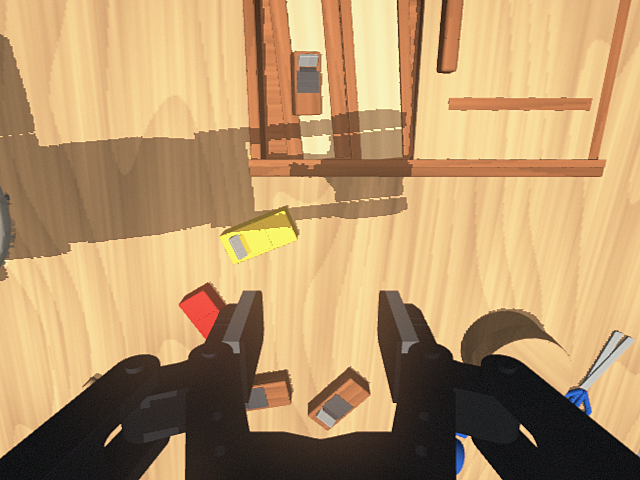

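The channels clearly lie about 5.7° turned against the walls, with centrelines X=-35-0.1Y (narrow) and X=41-0.1Y (wide) in my box frame. I regrasp the small plane and seat it.

play_rows:
  targets:
    - [[-0.053,0.24,-0.1],[0,0,0],-0.05]
    - [[-0.053,0.24,-0.2],[0,0,0],-0.05]
    - [[-0.053,0.24,-0.3],[0,0,0],-0.05]
    - [[-0.053,0.24,-0.4],[0,0,0],-0.05]
    - [[-0.053,0.24,-0.5],[0,0,0],-0.05]
    - [[-0.053,0.24,-0.6],[0,0,0],-0.05]
    - [[-0.053,0.24,-0.68],[0,0,0],-0.05]
    - [[-0.053,0.24,-0.68],[0,0,0],-0.05]
    - [[-0.053,0.24,-0.68],[0,0,0],-0.05]

```text
time_s: 11.32
position: [0.4933, 0.1771, 0.0815]
ee_rot: [0.686, 0.728, -0.005, -0.003]
wrist_force: [-1.0, -0.4, 0.0]
opening: 0.0447
grip_force: 0.0
```

play_rows:
  targets:
    - [[0,0,0],[0,0,0],-0.05]
    - [[0,0,0],[0,0,0],-0.05]
    - [[0,0,0],[0,0,0],-0.05]

```text
time_s: 11.57
position: [0.4998, 0.1788, 0.0896]
ee_rot: [0.686, 0.727, 0.001, 0.001]
wrist_force: [0.6, -0.7, 0.4]
opening: 0.0448
grip_force: 0.0
```

play_rows:
  targets:
    - [[-0.002,0.001,-0.06],[0,0,0],-0.05]
    - [[-0.002,0.001,-0.12],[0,0,0],-0.05]
    - [[-0.002,0.001,-0.155],[0,0,0],-0.05]
    - [[-0.002,0.001,-0.165],[0,0,0],-0.05]
    - [[-0.002,0.001,-0.165],[0,0,0],0.2]
    - [[-0.002,0.001,-0.165],[0,0,0],0.4]
    - [[-0.002,0.001,-0.165],[0,0,0],0.6]
    - [[-0.002,0.001,-0.165],[0,0,0],0.6]
    - [[-0.002,0.001,-0.165],[0,0,0],0.6]

```text
time_s: 12.32
position: [0.4987, 0.1791, 0.0231]
ee_rot: [0.686, 0.727, 0.001, 0.0]
wrist_force: [0.3, -0.1, 2.2]
opening: 0.0307
grip_force: 38.8
```

play_rows:
  targets:
    - [[0,0,0.02],[0,0,0],0.6]
    - [[0,0,0.03],[0,0,0.015],0.6]
    - [[0.01,0,0.03],[0,0,0.0317],0.6]
    - [[0.017,0.001,0.03],[0,0,0.0317],0.6]
    - [[0.017,0.001,0.02],[0,0,0.0317],0.6]
    - [[0.017,0.001,0.01],[0,0,0.0317],0.6]
    - [[0.017,0.001,0.003],[0,0,0.0317],0.6]
    - [[0.017,0.001,-0.003],[0,0,0.0317],0.6]
    - [[0.017,0.001,-0.007],[0,0,0.0317],0.6]
    - [[0.017,0.001,-0.007],[0,0,0.0317],0.6]

```text
time_s: 13.15
position: [0.5047, 0.1792, 0.0197]
ee_rot: [0.649, 0.76, -0.0, -0.0]
wrist_force: [-2.1, -2.0, 12.9]
opening: 0.0305
grip_force: 37.6
```

play_rows:
  targets:
    - [[0,0,0.003],[0,0,0],0.4]
    - [[0,0,0.004],[0,0,0],0.2]
    - [[0,0,0.006],[0,0,0],0]
    - [[0,0,0.008],[0,0,0],-0.05]
    - [[0,0,0.06],[0,0,0],-0.05]
    - [[0,0,0.14],[0,0,0],-0.05]
    - [[0,0,0.24],[0,0,0],-0.05]
    - [[0,-0.09,0.32],[0,0,0],-0.1]
    - [[0,-0.18,0.4],[0,0,0],-0.2]
    - [[0.02,-0.27,0.45],[0,0,0],-0.4]
    - [[0.02,-0.3,0.45],[0,0,0],-0.4]
    - [[0.02,-0.3,0.45],[0,0,0],-0.4]

```text
time_s: 14.15
position: [0.5143, 0.056, 0.2018]
ee_rot: [0.65, 0.76, 0.001, 0.002]
wrist_force: [0.2, 0.4, 0.5]
opening: 0.0596
grip_force: 0.0
```

```bash
cat > chk.py <<'E'
from m import *
a=np.radians(3.4); ex=np.array([np.cos(a),np.sin(a)]); ey=np.array([-ex[1],ex[0]]); S=np.array([.5305,.2455])
def W(X,Y): return np.round(S+X*ex+Y*ey,4)
def check(tag):
    n='wrist';c=cam(n);I,D=r.read_camera(n); cv2.imwrite(f'pics/{tag}.png',I)
    P=cloud(n,D,c); q=P[...,:2]-S; X=q@ex;Y=q@ey;Z=P[...,2]
    m=(D>0)&(X<.075)&(X>-.08)&(abs(Y)<.145)&(Z>.024)&(Z<.055)
    k,l,st,ce=cv2.connectedComponentsWithStats(m.astype(np.uint8))
    for i in range(1,k):
        if st[i,4]>250:
            w=l==i; A=np.c_[X[w],Y[w],np.ones(w.sum())]; zz=Z[w]; s=np.ones(len(zz),bool)
            for _ in range(5):
                f=np.linalg.lstsq(A[s],zz[s],rcond=None)[0]; e=zz-A@f; s=abs(e)<.002
            x,y=A[:,0].mean(),A[:,1].mean()
            b=cv2.minAreaRect(A[:,:2].astype(np.float32))
            print(st[i,4],np.round(1000*np.array(b[0])),np.round(1000*np.array(b[1])),round(b[2],1),'top z',np.round(1000*(f@[x,y,1]),1),'slope deg',np.round(np.degrees(f[:2]),1),'offNarrow',round(1000*(b[0][0]+.035+.1*b[0][1]),1),'offWide',round(1000*(b[0][0]-.041+.1*b[0][1]),1))
E
python3 - <<'E'
from chk import *
s=r.state();print(s['position'],s['ee_rot']); check('wr5')
A,D=r.read_camera('scene');cv2.imwrite('pics/s5.png',A)
for u,v in [(266,275),(312,296),(281,336)]: print(u,v,*fit('scene',A,D,u,v))
A,D=r.read_camera('side');cv2.imwrite('pics/d5.png',A)
for u,v in [(376,226),(323,214),(334,178)]: print(u,v,*fit('side',A,D,u,v))
for X,Y in [(-.039,.04),(.041,0),(.0313,.097)]: print(X,Y,W(X,Y))
E
```

```text
[0.51426389 0.05595889 0.2017534 ] [0.65007541 0.75986661 0.00107228 0.00188226]
3579 [-31. -71.] [31. 55.] 6.1 top z 32.1 slope deg [-0.1  1.1] offNarrow -2.6 offWide -78.6
266 275 2 885 [ 0.4508 -0.2448  0.0914  0.0492 12.9571  0.0379  0.0294]
312 296 2 970 [ 5.67400e-01 -2.52200e-01  9.15000e-02  4.84000e-02  4.94515e+01
  3.77000e-02  2.92000e-02]
281 336 2 576 [ 5.77900e-01 -3.77100e-01  6.72000e-02  3.17000e-02 -2.85369e+01
  3.11000e-02  2.45000e-02]
376 226 3 843 [ 0.4483 -0.2444  0.0903  0.0447 14.0238  0.038   0.0282]
323 214 0 306665 [ 0.9469 -0.7919  3.0914  2.4676 -0.094   0.7262  0.0609]
334 178 2 245 [ 5.70900e-01 -3.72700e-01  5.73000e-02  3.31000e-02 -2.74871e+01
  2.97000e-02  2.37000e-02]
-0.039 0.04 [0.4892 0.2831]
0.041 0 [0.5714 0.2479]
0.0313 0.097 [0.556  0.3442]
```

play_rows:
  targets:
    - [[0.02,-0.09,0],[0,0,0.03],-0.4]
    - [[0.04,-0.19,0],[0,0,0.06],-0.4]
    - [[0.06,-0.28,0],[0,0,0.1],-0.4]
    - [[0.08,-0.37,0],[0,0,0.13],-0.4]
    - [[0.09,-0.46,0],[0,0,0.16],-0.4]
    - [[0.1,-0.55,0],[0,0,0.19],-0.4]
    - [[0.11,-0.64,-0.03],[0,0,0.22],-0.4]
    - [[0.12,-0.73,-0.06],[0,0,0.25],-0.4]
    - [[0.13,-0.82,-0.1],[0,0,0.28],-0.4]
    - [[0.14,-0.9,-0.13],[0,0,0.294],-0.4]
    - [[0.15,-0.96,-0.16],[0,0,0.294],-0.4]
    - [[0.157,-1.0,-0.2],[0,0,0.294],-0.4]

```text
time_s: 15.3
position: [0.5763, -0.3421, 0.1177]
ee_rot: [0.242, 0.97, -0.0, -0.0]
wrist_force: [0.1, 0.1, -0.1]
opening: 0.0599
grip_force: 0.0
```

play_rows:
  targets:
    - [[0,-0.08,0],[0,0,0],-0.4]
    - [[0,-0.08,-0.05],[0,0,0],-0.4]
    - [[0,-0.08,-0.08],[0,0,0],-0.4]
    - [[0,-0.08,-0.08],[0,0,0],-0.4]
    - [[0,-0.08,-0.08],[0,0,0],-0.4]

```text
time_s: 15.72
position: [0.575, -0.3706, 0.0856]
ee_rot: [0.242, 0.97, 0.001, -0.002]
wrist_force: [-0.4, -0.6, 0.5]
opening: 0.0597
grip_force: 0.0
```

play_rows:
  targets:
    - [[0,0,-0.06],[0,0,0],-0.4]
    - [[0,0,-0.12],[0,0,0],-0.4]
    - [[0,0,-0.17],[0,0,0],-0.4]
    - [[0,0,-0.19],[0,0,0],-0.4]
    - [[0,0,-0.19],[0,0,0],0]
    - [[0,0,-0.19],[0,0,0],0.4]
    - [[0,0,-0.19],[0,0,0],0.5]
    - [[0,0,-0.19],[0,0,0],0.6]
    - [[0,0,-0.19],[0,0,0],0.6]
    - [[0,0,-0.19],[0,0,0],0.6]

```text
time_s: 16.55
position: [0.5766, -0.3732, 0.0129]
ee_rot: [0.242, 0.97, -0.0, 0.001]
wrist_force: [-0.3, 2.1, 7.4]
opening: 0.0287
grip_force: 40.8
```

play_rows:
  targets:
    - [[0,0,0.08],[0,0,0],0.6]
    - [[0,0,0.18],[0,0,0],0.6]
    - [[0,0.05,0.27],[0,0,0],0.6]
    - [[-0.02,0.13,0.32],[0,0,-0.03],0.6]
    - [[-0.04,0.22,0.34],[0,0,-0.06],0.6]
    - [[-0.06,0.31,0.34],[0,0,-0.09],0.6]
    - [[-0.08,0.4,0.34],[0,0,-0.12],0.6]
    - [[-0.1,0.49,0.34],[0,0,-0.15],0.6]
    - [[-0.12,0.58,0.34],[0,0,-0.18],0.6]
    - [[-0.14,0.67,0.34],[0,0,-0.21],0.6]
    - [[-0.15,0.76,0.34],[0,0,-0.24],0.6]
    - [[-0.16,0.85,0.34],[0,0,-0.27],0.6]

```text
time_s: 17.55
position: [0.511, -0.0313, 0.1479]
ee_rot: [0.622, 0.783, 0.0, 0.0]
wrist_force: [0.9, -0.9, -0.6]
opening: 0.0287
grip_force: 40.0
```

play_rows:
  targets:
    - [[-0.02,0.09,0],[0,0,-0.024],0.6]
    - [[-0.03,0.19,0],[0,0,-0.024],0.6]
    - [[-0.04,0.29,0],[0,0,-0.024],0.6]
    - [[-0.05,0.39,0],[0,0,-0.024],0.6]
    - [[-0.055,0.49,0],[0,0,-0.024],0.6]
    - [[-0.058,0.58,0],[0,0,-0.024],0.6]
    - [[-0.058,0.67,0],[0,0,-0.024],0.6]
    - [[-0.058,0.75,0],[0,0,-0.024],0.6]
    - [[-0.058,0.79,-0.05],[0,0,-0.024],0.6]
    - [[-0.058,0.79,-0.1],[0,0,-0.024],0.6]
    - [[-0.058,0.79,-0.1],[0,0,-0.024],0.6]
    - [[-0.058,0.79,-0.1],[0,0,-0.024],0.6]

```text
time_s: 18.55
position: [0.4875, 0.2828, 0.1069]
ee_rot: [0.649, 0.761, -0.001, -0.0]
wrist_force: [0.1, 0.3, -0.6]
opening: 0.0289
grip_force: 39.9
```

play_rows:
  targets:
    - [[0.007,0.001,-0.06],[0,0,0],0.6]
    - [[0.007,0.001,-0.12],[0,0,0],0.6]
    - [[0.007,0.001,-0.16],[0,0,0],0.6]
    - [[0.007,0.001,-0.18],[0,0,0],0.6]
    - [[0.007,0.001,-0.193],[0,0,0],0.6]
    - [[0.007,0.001,-0.2],[0,0,0],0.6]
    - [[0.007,0.001,-0.206],[0,0,0],0.6]
    - [[0.007,0.001,-0.21],[0,0,0],0.6]

```text
time_s: 19.22
position: [0.4919, 0.2839, 0.0241]
ee_rot: [0.649, 0.761, 0.001, 0.0]
wrist_force: [-0.1, 0.1, -1.9]
opening: 0.0288
grip_force: 40.0
```

play_rows:
  targets:
    - [[-0.003,0,-0.002],[0,0,0],0.6]
    - [[-0.003,0,-0.004],[0,0,0],0.6]
    - [[-0.003,0,-0.003],[0,0,0],0.3]
    - [[-0.003,0,-0.002],[0,0,0],0.1]
    - [[-0.003,0,0],[0,0,0],-0.05]
    - [[-0.003,0,0.05],[0,0,0],-0.05]
    - [[-0.003,0,0.12],[0,0,0],-0.05]
    - [[-0.003,-0.05,0.22],[0,0,0],-0.05]
    - [[0,-0.14,0.31],[0,0,0],-0.1]
    - [[0.01,-0.23,0.4],[0,0,0],-0.2]
    - [[0.02,-0.32,0.43],[0,0,0],-0.6]
    - [[0.03,-0.41,0.43],[0,0,0],-0.6]

```text
time_s: 20.22
position: [0.5037, 0.129, 0.1976]
ee_rot: [0.649, 0.761, 0.002, 0.002]
wrist_force: [2.1, -0.1, 0.1]
opening: 0.0684
grip_force: 0.0
```

play_rows:
  targets:
    - [[0.01,-0.1,0.05],[0,0,0],-0.6]
    - [[0.01,-0.18,0.1],[0,0,0],-0.6]
    - [[0.01,-0.18,0.1],[0,0,0],-0.6]
    - [[0.01,-0.18,0.1],[0,0,0],-0.6]

```text
time_s: 20.55
position: [0.5068, 0.0558, 0.2351]
ee_rot: [0.65, 0.76, 0.001, 0.001]
wrist_force: [-0.3, 0.2, -0.3]
opening: 0.0681
grip_force: 0.0
```

Run:
```python
from chk import *
s=r.state();print(s['position'],s['ee_rot']); check('wr6')
A,D=r.read_camera('scene');cv2.imwrite('pics/s6.png',A)
for u,v in [(266,275),(312,296)]: print(u,v,*fit('scene',A,D,u,v))
A,D=r.read_camera('side');cv2.imwrite('pics/d6.png',A)
for u,v in [(376,226),(323,214)]: print(u,v,*fit('side',A,D,u,v))
```

```text
[0.50681528 0.05580921 0.23513064] [0.65041149 0.75958081 0.00102774 0.00091199]
3344 [-31. -67.] [31. 63.] 5.4 top z 32.1 slope deg [-0.   0.9] offNarrow -2.4 offWide -78.4
266 275 3 880 [ 0.4507 -0.2459  0.0916  0.0489 12.637   0.0386  0.0293]
312 296 2 976 [ 5.66600e-01 -2.52800e-01  9.09000e-02  4.80000e-02  5.11002e+01
  3.98000e-02  2.91000e-02]
376 226 4 805 [ 0.4476 -0.2444  0.0885  0.0442 14.0214  0.0366  0.0283]
323 214 0 307115 [ 0.9495 -0.7937  3.0906  2.4672 -0.2917  0.7262  0.0582]
```

play_rows:
  targets:
    - [[-0.01,-0.07,0],[0,0,-0.04],-0.7]
    - [[-0.03,-0.15,0],[0,0,-0.08],-0.7]
    - [[-0.04,-0.22,0],[0,0,-0.12],-0.7]
    - [[-0.06,-0.3,0],[0,0,-0.16],-0.7]
    - [[-0.07,-0.38,0],[0,0,-0.2],-0.7]
    - [[-0.09,-0.45,-0.05],[0,0,-0.24],-0.7]
    - [[-0.1,-0.53,-0.1],[0,0,-0.28],-0.7]
    - [[-0.12,-0.6,-0.15],[0,0,-0.32],-0.7]
    - [[-0.13,-0.68,-0.2],[0,0,-0.36],-0.7]
    - [[-0.144,-0.75,-0.26],[0,0,-0.4],-0.7]
    - [[-0.144,-0.752,-0.31],[0,0,-0.44],-0.7]
    - [[-0.144,-0.752,-0.36],[0,0,-0.476],-0.7]

```text
time_s: 21.7
position: [0.4481, -0.2435, 0.0877]
ee_rot: [0.994, 0.113, -0.001, -0.001]
wrist_force: [0.5, 0.1, 0.1]
opening: 0.0724
grip_force: 0.0
```

play_rows:
  targets:
    - [[0,0,0],[0,0,0],-0.7]
    - [[0,0,0],[0,0,0],-0.7]
    - [[0,0,0],[0,0,0],-0.7]

```text
time_s: 21.95
position: [0.4492, -0.2427, 0.0902]
ee_rot: [0.993, 0.119, -0.0, -0.0]
wrist_force: [0.3, -0.3, -0.2]
opening: 0.0728
grip_force: 0.0
```

Run:
```python
from chk import *
s=r.state();print(s['position'],s['ee_rot'])
A,D=r.read_camera('scene');cv2.imwrite('pics/s7.png',A)
P=cloud('scene',D); q=P[...,:2]-S; X=q@ex;Y=q@ey;Z=P[...,2]
print([proj('scene',[*p,.03]).round() for p in (W(-.039,.04),(.4495,-.245))])
u,v=proj('scene',[*W(-.039,.04),.032]).astype(int)
print(fit('scene',A,D,u,v,zlo=.024,zhi=.05,half=20))
```

```text
[ 0.44915029 -0.24273667  0.09017952] [ 9.92869959e-01  1.19202483e-01 -6.66792236e-05 -9.46131429e-05]
[array([393., 169.]), array([265., 269.])]
(np.int32(2), np.int64(189), array([ 4.86400e-01,  2.82600e-01,  7.39000e-02,  3.04000e-02,
       -8.13457e+01,  4.29000e-02,  3.53000e-02]))
```

play_rows:
  targets:
    - [[0,-0.004,-0.06],[0,0,0],-0.7]
    - [[0,-0.004,-0.12],[0,0,0],-0.7]
    - [[0,-0.004,-0.17],[0,0,0],-0.7]
    - [[0,-0.004,-0.202],[0,0,0],-0.7]
    - [[0,-0.004,-0.202],[0,0,0],-0.3]
    - [[0,-0.004,-0.202],[0,0,0],0]
    - [[0,-0.004,-0.202],[0,0,0],0.2]
    - [[0,-0.004,-0.202],[0,0,0],0.3]
    - [[0,-0.004,-0.202],[0,0,0],0.3]
    - [[0,-0.004,-0.202],[0,0,0],0.3]
  grip_force: 50

```text
time_s: 22.83
position: [0.4496, -0.2456, 0.0105]
ee_rot: [0.993, 0.117, 0.001, 0.001]
wrist_force: [0.8, 1.1, 9.4]
opening: 0.0411
grip_force: 51.8
```

play_rows:
  targets:
    - [[0,0,0.08],[0,0,0],0.3]
    - [[0,0,0.18],[0,0,0],0.3]
    - [[0,0.05,0.27],[0,0,0.03],0.3]
    - [[0.02,0.13,0.34],[0,0,0.06],0.3]
    - [[0.04,0.22,0.36],[0,0,0.1],0.3]
    - [[0.06,0.31,0.36],[0,0,0.14],0.3]
    - [[0.08,0.4,0.36],[0,0,0.18],0.3]
    - [[0.1,0.49,0.36],[0,0,0.22],0.3]
    - [[0.12,0.58,0.36],[0,0,0.26],0.3]
    - [[0.14,0.67,0.36],[0,0,0.3],0.3]
    - [[0.16,0.76,0.36],[0,0,0.34],0.3]
    - [[0.18,0.85,0.36],[0,0,0.38],0.3]

```text
time_s: 23.83
position: [0.5207, 0.0968, 0.1538]
ee_rot: [0.756, 0.655, 0.0, 0.0]
wrist_force: [0.6, -0.7, -0.7]
opening: 0.0411
grip_force: 51.4
```

play_rows:
  targets:
    - [[0.02,0.09,0],[0,0,0.03],0.3]
    - [[0.03,0.18,0],[0,0,0.06],0.3]
    - [[0.05,0.27,0],[0,0,0.09],0.3]
    - [[0.07,0.36,0],[0,0,0.096],0.3]
    - [[0.08,0.45,0],[0,0,0.096],0.3]
    - [[0.091,0.53,0],[0,0,0.096],0.3]
    - [[0.091,0.6,0],[0,0,0.096],0.3]
    - [[0.091,0.615,-0.06],[0,0,0.096],0.3]
    - [[0.091,0.615,-0.12],[0,0,0.096],0.3]
    - [[0.091,0.615,-0.12],[0,0,0.096],0.3]
    - [[0.091,0.615,-0.12],[0,0,0.096],0.3]

```text
time_s: 24.75
position: [0.5559, 0.3403, 0.1044]
ee_rot: [0.651, 0.759, -0.001, -0.0]
wrist_force: [0.7, -0.5, -1.0]
opening: 0.0409
grip_force: 51.4
```

play_rows:
  targets:
    - [[0.003,0,-0.06],[0,0,0.001],0.3]
    - [[0.003,0,-0.12],[0,0,0.001],0.3]
    - [[0.003,0,-0.16],[0,0,0.001],0.3]
    - [[0.003,0,-0.18],[0,0,0.001],0.3]
    - [[0.003,0,-0.193],[0,0,0.001],0.3]
    - [[0.003,0,-0.2],[0,0,0.001],0.3]
    - [[0.003,0,-0.205],[0,0,0.001],0.3]
    - [[0.003,0,-0.208],[0,0,0.001],0.3]

```text
time_s: 25.42
position: [0.5589, 0.3411, 0.0229]
ee_rot: [0.65, 0.76, 0.001, 0.0]
wrist_force: [0.5, 0.3, -0.6]
opening: 0.0409
grip_force: 51.5
```

play_rows:
  targets:
    - [[-0.001,0,-0.003],[0,0,0],0.3]
    - [[-0.001,0,-0.005],[0,0,0],0.3]
    - [[-0.001,0,-0.004],[0,0,0],0]
    - [[-0.001,0,-0.003],[0,0,0],-0.15]
    - [[-0.001,0,0],[0,0,0],-0.17]
    - [[-0.001,0,0.05],[0,0,0],-0.17]
    - [[-0.001,0,0.12],[0,0,0],-0.17]
    - [[-0.001,-0.05,0.22],[0,0,0],-0.17]
    - [[-0.01,-0.14,0.31],[0,0,0],-0.17]
    - [[-0.02,-0.23,0.4],[0,0,0],-0.2]
    - [[-0.03,-0.32,0.48],[0,0,0],-0.6]
    - [[-0.04,-0.41,0.53],[0,0,0],-0.6]

```text
time_s: 26.42
position: [0.5448, 0.1988, 0.2207]
ee_rot: [0.65, 0.76, 0.001, 0.0]
wrist_force: [1.2, -0.2, -0.0]
opening: 0.0681
grip_force: 0.0
```

play_rows:
  targets:
    - [[-0.01,-0.05,0.05],[0,0,0],-0.6]
    - [[-0.01,-0.1,0.1],[0,0,0],-0.6]
    - [[-0.01,-0.1,0.1],[0,0,0],-0.6]
    - [[-0.01,-0.1,0.1],[0,0,0],-0.6]

```text
time_s: 26.75
position: [0.5413, 0.1589, 0.2596]
ee_rot: [0.651, 0.759, 0.001, 0.001]
wrist_force: [-0.0, -0.7, -0.4]
opening: 0.0681
grip_force: 0.0
```

Run:
```python
from chk import *
s=r.state();print(s['position'],s['ee_rot']); check('wr8')
A,D=r.read_camera('scene');cv2.imwrite('pics/s8.png',A)
print(*fit('scene',A,D,312,296))
```

```text
[0.54130492 0.15889664 0.25960866] [0.65064099 0.75938399 0.00129017 0.00076453]
2758 [-43.  37.] [31. 58.] 6.0 top z 32.1 slope deg [-0.2  1.1] offNarrow -4.3 offWide -80.3
1802 [36. 62.] [42. 26.] 4.6 top z 37.3 slope deg [-0.4  6.8] offNarrow 77.7 offWide 1.7
2362 [-31. -64.] [30. 65.] 5.9 top z 31.9 slope deg [-0.2  0.4] offNarrow -2.9 offWide -78.9
1 972 [ 5.67600e-01 -2.53000e-01  9.09000e-02  4.86000e-02  4.98048e+01
  3.82000e-02  2.92000e-02]
```

View pics/wr8.png

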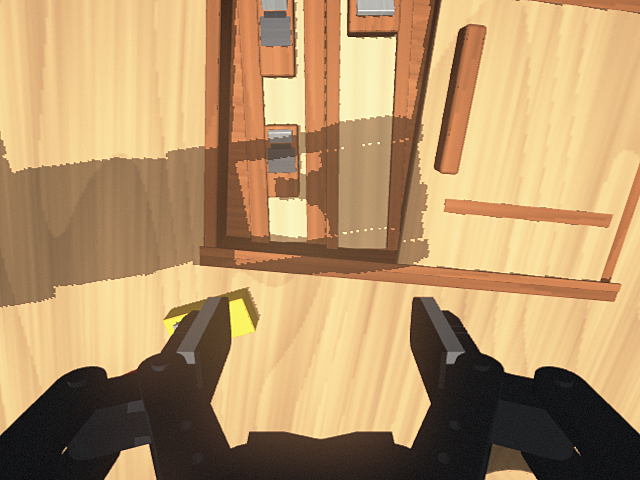

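Wrist view: both small planes lie flat between strips in the narrow row ((278,30) and (283,160)), and large plane 1 is flat in the wide row at (373,15). One large plane is left.

play_rows:
  targets:
    - [[0.01,-0.08,0],[0,0,-0.02],-0.7]
    - [[0.01,-0.17,0],[0,0,-0.05],-0.7]
    - [[0.02,-0.26,0],[0,0,-0.07],-0.7]
    - [[0.03,-0.35,0],[0,0,-0.1],-0.7]
    - [[0.03,-0.44,-0.05],[0,0,-0.12],-0.7]
    - [[0.04,-0.53,-0.1],[0,0,-0.15],-0.7]
    - [[0.04,-0.62,-0.15],[0,0,-0.17],-0.7]
    - [[0.05,-0.71,-0.2],[0,0,-0.2],-0.7]
    - [[0.05,-0.8,-0.25],[0,0,-0.22],-0.7]
    - [[0.06,-0.88,-0.3],[0,0,-0.25],-0.7]
    - [[0.062,-0.96,-0.35],[0,0,-0.274],-0.7]
    - [[0.062,-1.0,-0.38],[0,0,-0.274],-0.7]

```text
time_s: 27.85
position: [0.5645, -0.2422, 0.1024]
ee_rot: [0.909, 0.418, -0.001, -0.001]
wrist_force: [-0.1, 1.3, -0.5]
opening: 0.0729
grip_force: 0.0
```

play_rows:
  targets:
    - [[0,-0.03,-0.04],[0,0,0],-0.7]
    - [[0,-0.03,-0.04],[0,0,0],-0.7]
    - [[0,-0.03,-0.04],[0,0,0],-0.7]
    - [[0,-0.03,-0.04],[0,0,0],-0.7]

```text
time_s: 28.18
position: [0.5656, -0.2512, 0.0902]
ee_rot: [0.907, 0.42, -0.0, -0.0]
wrist_force: [0.1, 0.1, 0.2]
opening: 0.0726
grip_force: 0.0
```

play_rows:
  targets:
    - [[0.001,-0.002,-0.06],[0,0,0],-0.7]
    - [[0.001,-0.002,-0.12],[0,0,0],-0.7]
    - [[0.001,-0.002,-0.17],[0,0,0],-0.7]
    - [[0.001,-0.002,-0.202],[0,0,0],-0.7]
    - [[0.001,-0.002,-0.202],[0,0,0],-0.3]
    - [[0.001,-0.002,-0.202],[0,0,0],0]
    - [[0.001,-0.002,-0.202],[0,0,0],0.2]
    - [[0.001,-0.002,-0.202],[0,0,0],0.3]
    - [[0.001,-0.002,-0.202],[0,0,0],0.3]
    - [[0.001,-0.002,-0.202],[0,0,0],0.3]

```text
time_s: 29.02
position: [0.5668, -0.2536, 0.0109]
ee_rot: [0.908, 0.419, 0.001, 0.001]
wrist_force: [0.2, 2.0, 6.3]
opening: 0.0408
grip_force: 52.8
```

play_rows:
  targets:
    - [[0,0,0.08],[0,0,0],0.3]
    - [[0,0,0.18],[0,0,0],0.3]
    - [[0,0.05,0.27],[0,0,0.03],0.3]
    - [[0,0.13,0.34],[0,0,0.06],0.3]
    - [[0,0.22,0.36],[0,0,0.09],0.3]
    - [[0,0.31,0.36],[0,0,0.12],0.3]
    - [[0.01,0.4,0.36],[0,0,0.15],0.3]
    - [[0.01,0.49,0.36],[0,0,0.18],0.3]
    - [[0.013,0.58,0.36],[0,0,0.21],0.3]
    - [[0.013,0.67,0.36],[0,0,0.24],0.3]
    - [[0.013,0.76,0.36],[0,0,0.275],0.3]
    - [[0.013,0.85,0.36],[0,0,0.275],0.3]

```text
time_s: 30.02
position: [0.5707, 0.0883, 0.1539]
ee_rot: [0.646, 0.763, 0.0, 0.0]
wrist_force: [0.2, 0.2, -1.5]
opening: 0.0405
grip_force: 51.8
```

play_rows:
  targets:
    - [[0,0.09,0],[0,0,0],0.3]
    - [[0,0.18,0],[0,0,0],0.3]
    - [[0,0.27,0],[0,0,0],0.3]
    - [[0,0.34,0],[0,0,0],0.3]
    - [[0,0.384,0],[0,0,0],0.3]
    - [[0,0.384,-0.06],[0,0,0],0.3]
    - [[0,0.384,-0.12],[0,0,0],0.3]
    - [[0,0.384,-0.12],[0,0,0],0.3]
    - [[0,0.384,-0.12],[0,0,0],0.3]
    - [[0,0.384,-0.12],[0,0,0],0.3]

```text
time_s: 30.85
position: [0.5715, 0.2401, 0.1065]
ee_rot: [0.649, 0.761, 0.0, 0.0]
wrist_force: [0.4, -0.5, -0.5]
opening: 0.0404
grip_force: 51.8
```

play_rows:
  targets:
    - [[0.001,0,-0.06],[0,0,0],0.3]
    - [[0.001,0,-0.12],[0,0,0],0.3]
    - [[0.001,0,-0.16],[0,0,0],0.3]
    - [[0.001,0,-0.185],[0,0,0],0.3]
    - [[0.001,0,-0.2],[0,0,0],0.3]
    - [[0.001,0,-0.207],[0,0,0],0.3]
    - [[0.001,0,-0.211],[0,0,0],0.3]
    - [[0.001,0,-0.211],[0,0,0],0.3]

```text
time_s: 31.52
position: [0.572, 0.2404, 0.0218]
ee_rot: [0.649, 0.761, 0.001, 0.0]
wrist_force: [0.2, -0.9, -0.8]
opening: 0.0407
grip_force: 51.8
```

Free of contact; lower 1 mm, release, back off to look.

play_rows:
  targets:
    - [[0,0,-0.003],[0,0,0],0.3]
    - [[0,0,-0.003],[0,0,0],0.3]
    - [[0,0,-0.002],[0,0,0],0]
    - [[0,0,-0.001],[0,0,0],-0.12]
    - [[0,0,0.003],[0,0,0],-0.14]
    - [[0,0,0.05],[0,0,0],-0.14]
    - [[0,0,0.12],[0,0,0],-0.14]
    - [[0,-0.05,0.22],[0,0,0],-0.14]
    - [[-0.01,-0.1,0.32],[0,0,0],-0.14]
    - [[-0.02,-0.15,0.42],[0,0,0],-0.2]
    - [[-0.03,-0.2,0.52],[0,0,0],-0.2]
    - [[-0.04,-0.25,0.62],[0,0,0],-0.2]

```text
time_s: 32.52
position: [0.5563, 0.1464, 0.2569]
ee_rot: [0.649, 0.761, 0.0, 0.0]
wrist_force: [0.7, 0.3, 0.1]
opening: 0.0518
grip_force: 0.0
```

play_rows:
  targets:
    - [[-0.01,0.02,0.1],[0,0,0],-0.2]
    - [[-0.01,0.02,0.1],[0,0,0],-0.2]
    - [[-0.01,0.02,0.1],[0,0,0],-0.2]
    - [[-0.01,0.02,0.1],[0,0,0],-0.2]

```text
time_s: 32.85
position: [0.5526, 0.1554, 0.2947]
ee_rot: [0.649, 0.761, 0.0, 0.0]
wrist_force: [0.3, -0.4, -0.1]
opening: 0.0512
grip_force: 0.0
```

Run:
```python
from chk import *
s=r.state();print(s['position'],s['ee_rot']); check('wr9')
A,D=r.read_camera('scene');B,_=r.read_camera('side'); W9=cv2.imread('pics/wr9.png')
o=np.zeros((540,800,3),np.uint8); o[:300,:400]=cv2.resize(A,(400,300)); o[:300,400:]=cv2.resize(B,(400,300)); o[300:,:320]=cv2.resize(W9,(320,240)); o[300:,320:]=cv2.resize(A[100:260,330:550],(480,240))
cv2.imwrite('pics/m9.png',o)
```

```text
[0.5526196  0.15536188 0.29472379] [6.48702684e-01 7.61041915e-01 1.46649636e-04 9.26951486e-05]
2403 [-43.  38.] [31. 60.] 5.7 top z 32.1 slope deg [-0.2  1. ] offNarrow -4.2 offWide -80.2
1619 [37. 62.] [42. 26.] 5.5 top z 37.3 slope deg [-0.3  5.1] offNarrow 77.9 offWide 1.9
4445 [42. -7.] [42. 90.] 6.2 top z 37.0 slope deg [ 0.1 -0.1] offNarrow 75.9 offWide -0.1
2025 [-31. -65.] [30. 65.] 5.9 top z 31.9 slope deg [-0.1  0.5] offNarrow -2.7 offWide -78.7
```

View pics/m9.png

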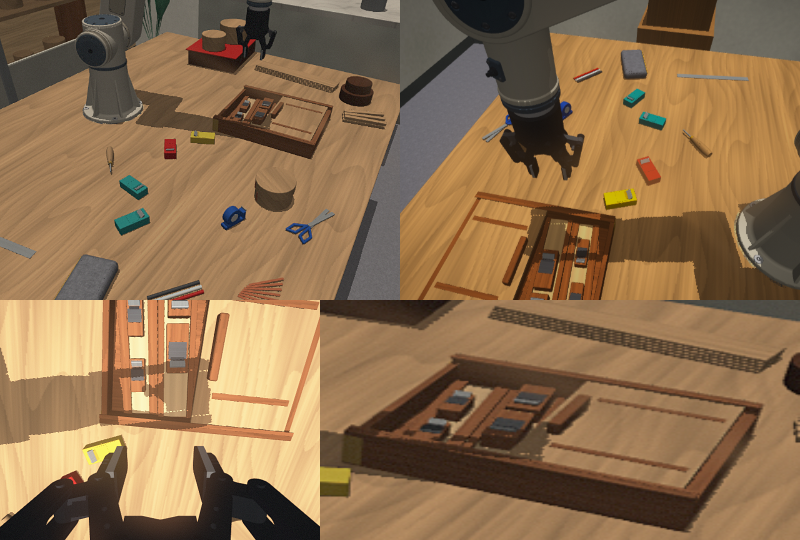

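All four planes are flat in their rows (wrist inset (130,320), (138,372), (185,320), (178,350)); bystanders and look-alikes are unmoved. Now the cover.

play_rows:
  targets:
    - [[0.08,0.08,0],[0,0,-0.032],-0.3]
    - [[0.16,0.16,0],[0,0,-0.032],-0.3]
    - [[0.213,0.246,-0.06],[0,0,-0.032],-0.3]
    - [[0.213,0.246,-0.15],[0,0,-0.032],-0.3]
    - [[0.213,0.246,-0.25],[0,0,-0.032],-0.3]
    - [[0.213,0.246,-0.35],[0,0,-0.032],-0.3]
    - [[0.213,0.246,-0.437],[0,0,-0.032],-0.3]
    - [[0.213,0.246,-0.437],[0,0,-0.032],-0.3]
    - [[0.213,0.246,-0.437],[0,0,-0.032],-0.3]
    - [[0.213,0.246,-0.437],[0,0,-0.032],-0.3]
  grip_force: 30

```text
time_s: 33.83
position: [0.6389, 0.2541, 0.1213]
ee_rot: [0.686, 0.727, 0.001, 0.0]
wrist_force: [0.3, -0.5, -0.2]
opening: 0.0555
grip_force: 0.0
```

play_rows:
  targets:
    - [[0,0,-0.06],[0,0,0],-0.3]
    - [[0,0,-0.11],[0,0,0],-0.2]
    - [[0,0,-0.132],[0,0,0],0.1]
    - [[0,0,-0.132],[0,0,0],0.4]
    - [[0,0,-0.132],[0,0,0],0.6]
    - [[0,0,-0.132],[0,0,0],0.85]
    - [[0,0,-0.132],[0,0,0],0.85]
    - [[0,0,-0.132],[0,0,0],0.85]
    - [[0,0,-0.132],[0,0,0],0.85]

```text
time_s: 34.58
position: [0.6387, 0.254, 0.0691]
ee_rot: [0.686, 0.727, 0.001, 0.0]
wrist_force: [-4.1, -1.1, 6.6]
opening: 0.0152
grip_force: 31.8
```

play_rows:
  targets:
    - [[-0.01,-0.001,0],[0,0,0],0.85]
    - [[-0.03,-0.002,0],[0,0,0],0.85]
    - [[-0.055,-0.003,0],[0,0,0],0.85]
    - [[-0.08,-0.005,0],[0,0,0],0.85]
    - [[-0.105,-0.006,0],[0,0,0],0.85]
    - [[-0.13,-0.008,0],[0,0,0],0.85]
    - [[-0.155,-0.009,0],[0,0,0],0.85]
    - [[-0.18,-0.011,0],[0,0,0],0.85]
    - [[-0.205,-0.012,0],[0,0,0],0.85]
    - [[-0.23,-0.014,0],[0,0,0],0.85]
    - [[-0.255,-0.015,0],[0,0,0],0.85]
    - [[-0.28,-0.017,0],[0,0,0],0.85]

```text
time_s: 35.58
position: [0.5274, 0.2476, 0.069]
ee_rot: [0.686, 0.727, 0.002, 0.001]
wrist_force: [3.6, 0.6, 9.0]
opening: 0.0153
grip_force: 32.0
```

play_rows:
  targets:
    - [[-0.02,-0.001,0],[0,0,0],0.85]
    - [[-0.04,-0.002,0],[0,0,0],0.85]
    - [[-0.055,-0.003,0],[0,0,0],0.85]
    - [[-0.07,-0.004,0],[0,0,0],0.85]
    - [[-0.085,-0.005,0],[0,0,0],0.85]
    - [[-0.1,-0.006,0],[0,0,0],0.85]
    - [[-0.11,-0.006,0],[0,0,0],0.85]
    - [[-0.12,-0.007,0],[0,0,0],0.85]
    - [[-0.13,-0.008,0],[0,0,0],0.85]
    - [[-0.138,-0.008,0],[0,0,0],0.85]
    - [[-0.144,-0.008,0],[0,0,0],0.85]
    - [[-0.148,-0.009,0],[0,0,0],0.85]

```text
time_s: 36.58
position: [0.4684, 0.2442, 0.069]
ee_rot: [0.686, 0.727, 0.002, 0.001]
wrist_force: [3.1, 0.9, 9.3]
opening: 0.015
grip_force: 32.2
```

play_rows:
  targets:
    - [[-0.003,0,0],[0,0,0],0.85]
    - [[-0.006,0,0],[0,0,0],0.85]
    - [[-0.009,0,0],[0,0,0],0.85]
    - [[-0.012,-0.001,0],[0,0,0],0.85]
    - [[-0.015,-0.001,0],[0,0,0],0.85]
    - [[-0.018,-0.001,0],[0,0,0],0.85]
    - [[-0.021,-0.001,0],[0,0,0],0.85]
    - [[-0.024,-0.001,0],[0,0,0],0.85]
    - [[-0.024,-0.001,0],[0,0,0],0.85]

```text
time_s: 37.33
position: [0.4609, 0.2439, 0.069]
ee_rot: [0.686, 0.728, 0.004, 0.002]
wrist_force: [11.3, -3.2, 3.9]
opening: 0.0149
grip_force: 31.5
```

play_rows:
  targets:
    - [[-0.003,0,0],[0,0,0],0.85]
    - [[-0.005,0,0],[0,0,0],0.85]
    - [[-0.005,0,0],[0,0,0],0.85]

```text
time_s: 37.58
position: [0.4608, 0.2439, 0.0691]
ee_rot: [0.686, 0.728, 0.005, 0.003]
wrist_force: [18.7, -6.1, -3.5]
opening: 0.0152
grip_force: 30.7
```

play_rows:
  targets:
    - [[0.005,0,0.003],[0,0,0],0.85]
    - [[0.005,0,0.003],[0,0,0],0.5]
    - [[0.005,0,0.004],[0,0,0],0.2]
    - [[0.005,0,0.005],[0,0,0],0]
    - [[0.005,0,0.005],[0,0,0],0]
    - [[0.005,0,0.08],[0,0,0],0]
    - [[0.005,0,0.17],[0,0,0],0]
    - [[0.005,0,0.25],[0,0,0],0]
    - [[0,0.09,0.3],[0,0,0],0]
    - [[-0.05,0.18,0.3],[0,0,0],0]
    - [[-0.1,0.27,0.3],[0,0,0],0]
    - [[-0.15,0.36,0.3],[0,0,0],0]

```text
time_s: 38.58
position: [0.3943, 0.3882, 0.188]
ee_rot: [0.687, 0.727, 0.001, -0.0]
wrist_force: [-0.6, -0.2, 0.1]
opening: 0.0429
grip_force: 0.0
```

play_rows:
  targets:
    - [[-0.05,0.09,0.05],[0,0,0],0]
    - [[-0.1,0.18,0.05],[0,0,0],0]
    - [[-0.15,0.27,0.05],[0,0,0],0]
    - [[-0.15,0.27,0.05],[0,0,0],0]
    - [[-0.15,0.27,0.05],[0,0,0],0]

```text
time_s: 39.0
position: [0.3334, 0.4965, 0.207]
ee_rot: [0.685, 0.729, -0.0, -0.0]
wrist_force: [0.5, -0.1, 0.1]
opening: 0.0427
grip_force: 0.0
```

Run:
```python
from chk import *
print(r.state()['position'])
A,D=r.read_camera('scene');B,Ds=r.read_camera('side')
for nm,d in (('scene',D),('side',Ds)):
    P=cloud(nm,d); q=P[...,:2]-S; X=q@ex;Y=q@ey;Z=P[...,2]
    m=(d>0)&(Z>.072)&(Z<.088)&(abs(X)<.2)&(abs(Y)<.06); print(nm,m.sum(),np.median(X[m]))
    f=(d>0)&(abs(Y)<.1)&(abs(X+.09)<.2); 
    print([(round(1000*b),round(1000*float(np.median(Z[f&(abs(X-b)<.002)])))) for b in np.arange(-.108,-.08,.004) if (f&(abs(X-b)<.002)).sum()>3])
    c=(d>0)&(X>-.05)&(X<.07)&(abs(Y)<.12); print('cover z',np.percentile(Z[c],[2,50,98]))
o=np.zeros((540,800,3),np.uint8); o[:300,:400]=cv2.resize(A,(400,300)); o[:300,400:]=cv2.resize(B,(400,300)); o[300:,:400]=cv2.resize(A[100:260,330:550],(400,240))
cv2.imwrite('pics/m10.png',o)
```

```text
[0.3334488  0.49653711 0.2070003 ]
scene 164 -0.06623206271845297
[(-92, 58), (-88, 59), (-84, 59)]
cover z [0.0550391  0.05857629 0.0620026 ]
side 952 -0.07131982670558001
[(-108, 0), (-104, 0), (-100, 13), (-96, 49), (-92, 58), (-88, 58), (-84, 58)]
cover z [0.05526984 0.057607   0.05995379]
```

View pics/m10.png

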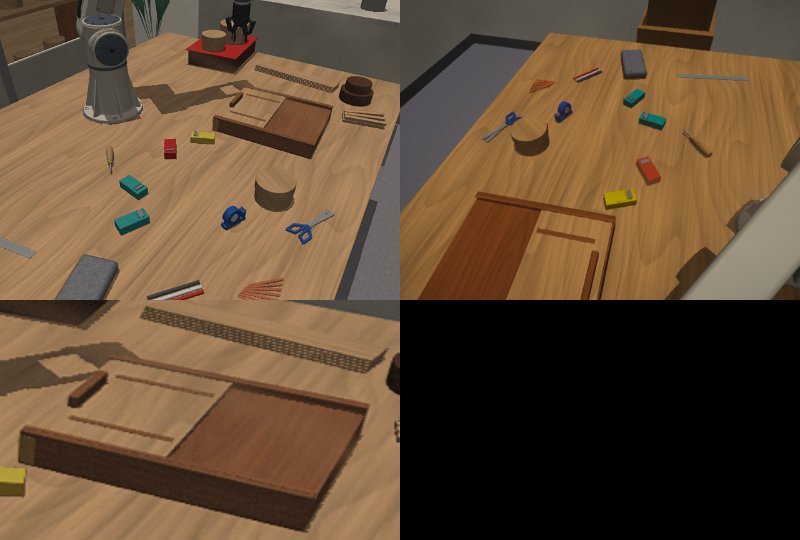

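The cover is fully shut (strip at (236,100)), no brown planes are left on the bench, and the bystanders are in place. Hand in.

```bash
python3 -c "
from plant import r
print(r.sign_off())"
```

```text
the job is handed in; nothing more can be done
None
```

I put all four wooden planes found on the bench away flat, two large in the wide row and two small in the narrow row, then slid the cover fully shut and handed the job in at about 39 s.

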